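# Spread a batch of bottle caps for inspection

## Robot

A 6-joint arm with a two-finger parallel gripper is mounted at the origin on the work surface. World frame = base frame: x ahead of the robot, y to its left, z up, the work surface at z = 0. Lengths are in mm, angles in rad, forces in N, time in s.
With the tool pointing down it reaches from about 375 to 925 mm from the base axis. Payload 5.7 kg.
Tool frame: the origin (TCP) lies at the very end of the fingers, on their centre line; the grasp point (between the pads) lies manip.grasp_offset behind it (manip.grasp_offset is the distance from the TCP to the grasp point, in mm); z points along the fingers, y is the direction in which the jaws open and shut (so a half turn about z gives the same grasp; the last joint's range is limited). The gripper opens to 85 mm and grips with 20 to 120 N. Pads are 22 mm wide; open, the fingers measure 114 mm over their backs; the gripper's body (76 mm by 85 mm) begins 54 mm behind the grasp point. The pads swing forward as they close: fully open they stand 13 mm farther back than shut.
Start: joints at [-1.316, 0.359, 1.51, -0, 1.272, -0.115], TCP at [216.84, -559.414, 231.267] pointing down, gripper open.
Joint ranges: [-2.97, 2.97], [-1.01, 2.36], [0.21, 2.38], [-0.96, 4.11], [0.2, 2.71], [-2.98, 2.98]. Speed limits (rad/s): [2.39, 2.39, 3.14, 3.14, 3.14, 3.14].

## Interface

Orientations are given as a unit quaternion [w, x, y, z].
In Python, from bench import manip, cams, job gives the robot as it stands.
- The arm moves only by the shell command python3 -m inch 'ROWS' [OPENING] [FORCE]. ROWS is JSON, a list of rows, each a list of 4 numbers: the shift along the tool's x, y, z in m, then the turn about the tool's z in degrees. A call has 1 to 10 rows; each row shifts and turns the commanded pose from where the row before left it, along the tool's axes as they then stand; what a row does not reach is not made up. A row lasts 1/12 s, in which the tool goes at most 41.7 mm and 7.16 degrees, less where a joint would pass 70% of its speed; a pose out of reach is approached as far as the arm can. A call is refused whole if a number of a shift passes 0.0417 or a number of a turn 7.16, either way. A call with a gripper value outside its range is refused whole. OPENING is the finger opening in m, from 0 to 0.0854, set as the call begins (- or left out, the last holds). The fingers move at their own pace and stop on an object; FORCE is the grip in N (left out, the last holds). Time passes only in rows, so rows that do not move let the fingers close. It gives the time, the measured TCP pose, the force and the opening at its end, in the units of the state.
- manip.get_state(): the state, without advancing time (a new reading comes with each control period).
- cams.get_image(name): name is "scene" or "top" or "wrist"; returns (picture, depth): 400x640x3 uint8, blue, green, red; 400x640 float32, mm along the optical axis (not along the pixel's ray), 0 where there is no reading.
- cams.camera_params(name): a dict with "intrinsics" (3x3 intrinsics, pixels), "k1" (the pictures are not rectified: a ray, as slopes to the right and down, at radius r is drawn at 1 + k1 r^2 times it, then the intrinsics apply), "position" and "orientation" of the camera in the world. Camera axes: x right, y down, z forward; pixel columns grow to the right and rows downward; lengths in mm; the calibration is good to about 2 mm. A picture is of the moment at which its call begins: read the wrist's pose just before it. camera_params takes no time and is no camera call; for the wrist camera it gives the pose at the moment of the call.
- job.hand_in(): hands the job in, once; it reports no verdict.
The state is a dict: "t": time; "qpos": joint angles; "qd": joint speeds; "joint_torque": joint torques, N m; "ee_pos": TCP position; "eef_rot": TCP orientation; "contact_force": force on the tool from outside, world axes, zero at the start; "moment": the same for the moment, N m; "grip_width": opening from 0.0 (shut) to 1.0 (fully open).
Only numpy, scipy, OpenCV 4.12 (cv2) and the standard library are available. Lean on these libraries where they do the work, as an engineer would, in place of code of your own. Each camera call takes 0.05 s, during which the arm holds its last target.

## Task

Clear the bottles out of the four-compartment inspection tray and stand them upright in the open carton. Then shake all the caps out of the steel shaker evenly over the tray, so that every compartment gets some and none end up outside it, and set the empty shaker back upright on its rubber mat. When that is done, push the batch counter's plunger all the way down and let it spring back; leave the label roll and the white bottle beyond the tray where they are.

Things in the scene. Friction and masses are not known exactly. Their poses are not given: they have to be found in the camera images.
- tray: Fixed grey open plastic tray, 190 (its x) x 320 (its y) x 36 mm high, walls and floor 4 mm. Three dividers (4 mm thick, 31 mm high measured from the table) at y = -79, 0 and +79 mm split it into four compartments in a row along y, each about 182 x 75 mm inside. Origin: centre of its underside, on the table.
- carton: Fixed open cardboard box, 230 (its x) x 150 (its y) x 90 mm high, walls and floor 5 mm. Origin: centre of its underside. It stands to the left or right of the tray.
- mat: Fixed black rubber mat, 220 (its x) x 100 (its y) x 4 mm thick, on the other side of the tray from the carton. Origin: centre of its underside.
- shaker: Loose steel shaker (280 g), home on the rubber mat: a straight chute 190 long (its x) x 46 wide x 52 mm high, 4 mm steel, 38 mm wide inside, on a foot plate 130 x 90 x 4 mm, open on top and at its -x end (the mouth), where the last 25 mm of floor rise at 12 degrees to a lip. Lower the mouth by 30 to 50 degrees and the caps slide out. Origin: centre of its underside, z up.
- shaker_grip (a point): Middle of the shaker's black grip block, 81 mm straight above the shaker's origin. The block is 26 (x) x 44 (y) mm and runs from 58 to 104 mm above the underside, on a bridge across the walls.
- shaker_mouth (a point): Middle of the lip at the shaker's mouth: 95 mm from the shaker's origin along its -x, 8 mm above its underside.
- plunger_top (a point): Centre of the top face of the counter's black plunger button (42 mm across); the counter is a fixed grey box 70 x 90 x 38 mm beyond the tray, and this point stands 85 mm above the table when released. It moves straight down 20 mm.
- plunger (a joint): Plunger travel in m: 0 released, 0.020 fully down; spring force about 3 N at first and 12 N when fully down.
- roll: Bystander: standing roll of labels, 84 mm across, 110 mm high. Origin: centre of its underside.
- spray: Bystander: standing white bottle, 60 mm across, 190 mm high. Origin: centre of its underside.
- bottle1: Loose empty pale-green plastic bottle (70 g; may be absent: two or three are there), standing in a compartment of the tray: square body 56 x 56 x 116 mm high, round open neck 28 mm across from there up to z = 155 mm. Origin: centre of its underside.
- bottle2: Loose empty pale-green plastic bottle (70 g; may be absent: two or three are there), standing in a compartment of the tray: square body 56 x 56 x 116 mm high, round open neck 28 mm across from there up to z = 155 mm. Origin: centre of its underside.
- bottle3: Loose empty pale-green plastic bottle (70 g; may be absent: two or three are there), standing in a compartment of the tray: square body 56 x 56 x 116 mm high, round open neck 28 mm across from there up to z = 155 mm. Origin: centre of its underside.
- cap1: Loose white screw cap (12 g; may be absent: six to eight are there), a disc 32 mm across and 18 mm thick, at first in the shaker, in one row with some on top. Origin: centre of one flat face, its z axis through the disc.
- cap2: Loose white screw cap (12 g; may be absent: six to eight are there), a disc 32 mm across and 18 mm thick, at first in the shaker, in one row with some on top. Origin: centre of one flat face, its z axis through the disc.
- cap3: Loose white screw cap (12 g; may be absent: six to eight are there), a disc 32 mm across and 18 mm thick, at first in the shaker, in one row with some on top. Origin: centre of one flat face, its z axis through the disc.
- cap4: Loose white screw cap (12 g; may be absent: six to eight are there), a disc 32 mm across and 18 mm thick, at first in the shaker, in one row with some on top. Origin: centre of one flat face, its z axis through the disc.
- cap5: Loose white screw cap (12 g; may be absent: six to eight are there), a disc 32 mm across and 18 mm thick, at first in the shaker, in one row with some on top. Origin: centre of one flat face, its z axis through the disc.
- cap6: Loose white screw cap (12 g; may be absent: six to eight are there), a disc 32 mm across and 18 mm thick, at first in the shaker, in one row with some on top. Origin: centre of one flat face, its z axis through the disc.
- cap7: Loose white screw cap (12 g; may be absent: six to eight are there), a disc 32 mm across and 18 mm thick, at first in the shaker, in one row with some on top. Origin: centre of one flat face, its z axis through the disc.
- cap8: Loose white screw cap (12 g; may be absent: six to eight are there), a disc 32 mm across and 18 mm thick, at first in the shaker, in one row with some on top. Origin: centre of one flat face, its z axis through the disc.
- counter: The fixed grey counter box, 70 (x) x 90 (y) x 38 mm, that carries the plunger at its middle. Origin: centre of its underside.

How it is judged:
By the outcome, as a careful person would: the job done as asked, in the order asked, and still so for the second after the job is handed in, with the robot touching nothing.
Of bottle1, bottle2, bottle3 only 2 to 3 are there at a start; the rules pass over those that are not, and their reading is None.
Of cap1, cap2, cap3, cap4, cap5, cap6, cap7, cap8 only 6 to 8 are there at a start; the rules pass over those that are not, and their reading is None.
At some moment in a run one of shaker may be knocked a few centimetres aside while the robot is not near it.
It also fails if it takes over 210 s, if anything falls off the work surface, if the arm or the gripper's body presses on something with over 40 N, if the wrist force passes 120 N, or if a joint passes its speed limit or range.

## Working session

There is one attempt and no reset: what is moved stays moved. The work goes in short steps, Python scripts to look and compute and a shell command to move; the robot and the scene stay as the last step left them, time stands still between calls to the robot, and variables do not carry over. Pictures are saved under pics/ and viewed, and the job is handed in when it is done.

```bash
ls; mkdir -p pics; python3 - <<'E'
from bench import manip,cams,job
import cv2
print(manip.get_state(), manip.grasp_offset)
for n in("scene","top","wrist"):
    p=cams.camera_params(n);print(n,p)
    im,d=cams.get_image(n);cv2.imwrite(f"pics/a_{n}.png",im)
E
```

```text
pics
{'t': 0.0, 'qpos': array([-1.31608398e+00,  3.59505712e-01,  1.51145797e+00, -7.70290564e-06,
        1.27250499e+00, -1.15065566e-01]), 'qd': array([-0.00052124,  0.00041828,  0.00109633,  0.00077455, -0.00087308,
       -0.00036928]), 'joint_torque': array([ 4.94980086e-04, -5.27613187e+01, -2.78617805e+01,  1.56752435e-04,
        1.32186105e-02, -1.85080580e-05]), 'ee_pos': array([ 216.67789003, -558.76233629,  230.44345347]), 'eef_rot': array([-9.35468516e-04,  9.82956029e-01,  1.83838421e-01, -6.91132400e-05]), 'contact_force': array([-0.3307538 ,  0.57920894,  0.47312819]), 'moment': array([-0.02412534, -0.03133493, -0.0264602 ]), 'grip_width': 1.0008174906020706} 18.700000000000003
scene {'intrinsics': array([[503.09510334,   0.        , 310.67221464],
       [  0.        , 503.09510334, 199.98328401],
       [  0.        ,   0.        ,   1.        ]]), 'k1': -0.13931609438470413, 'position': array([1658.89322104,   20.01740097,  745.4324597 ]), 'orientation': array([-0.34419579,  0.60615656,  0.62757065, -0.34678317])}
top {'intrinsics': array([[418.82428523,   0.        , 324.20133877],
       [  0.        , 418.82428523, 197.15309918],
       [  0.        ,   0.        ,   1.        ]]), 'k1': 0.02909579743890849, 'position': array([ 418.61105137,    1.52500665, 1070.69732697]), 'orientation': array([-0.06015507,  0.70819221, -0.70165124,  0.050306  ])}
wrist {'intrinsics': array([[318.14026975,   0.        , 322.33971848],
       [  0.        , 318.14026975, 200.44999846],
       [  0.        ,   0.        ,   1.        ]]), 'k1': 0.011042731622903703, 'position': array([ 285.25633718, -532.26331952,  374.2170331 ]), 'orientation': array([ 0.12011137,  0.81611496, -0.55912735, -0.0831037 ])}
```

View pics/a_scene.png

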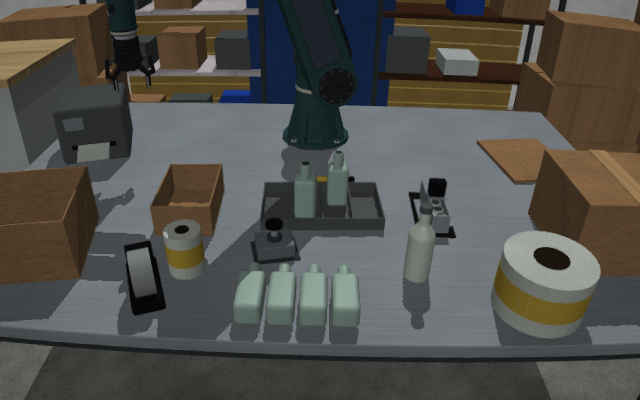

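View pics/a_top.png

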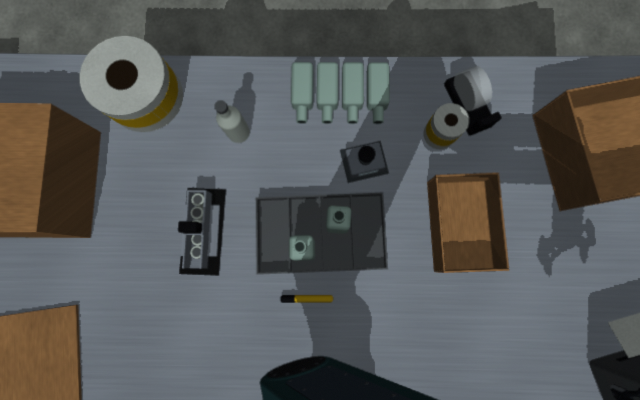

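View pics/a_wrist.png

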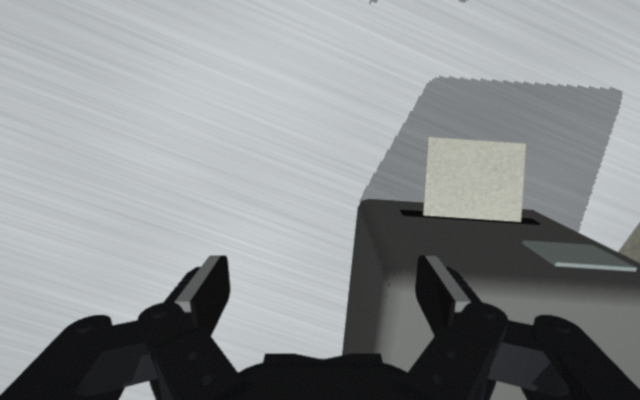

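```bash
cat > h.py <<'E'
import numpy as np, cv2
from scipy.spatial.transform import Rotation as R
from bench import manip,cams,job
def par(n):
    p=cams.camera_params(n);q=np.array(p['orientation']);return p,R.from_quat(q[[1,2,3,0]]).as_matrix()
def ray(p,Rm,uv):
    uv=np.atleast_2d(np.array(uv,float));K=p['intrinsics']
    d=(uv-[K[0,2],K[1,2]])/[K[0,0],K[1,1]]; s=d.copy()
    for _ in range(20): s=d/(1+p['k1']*(s**2).sum(1,keepdims=True))
    return np.c_[s,np.ones(len(s))]@Rm.T
def plane(n,uv,z,pr=None):
    p,Rm=pr or par(n); d=ray(p,Rm,uv);o=np.array(p['position']);return o+d*((z-o[2])/d[:,2])[:,None]
def cloud(n,d,pr=None):
    p,Rm=pr or par(n);h,w=d.shape;u,v=np.meshgrid(np.arange(w),np.arange(h))
    P=np.array(p['position'])+ray(p,Rm,np.c_[u.ravel(),v.ravel()])*d.reshape(-1,1)
    P[d.ravel()==0]=np.nan;return P.reshape(h,w,3)
def proj(n,X,pr=None):
    p,Rm=pr or par(n);c=(np.atleast_2d(X)-p['position'])@Rm;s=c[:,:2]/c[:,2:];s*=1+p['k1']*(s**2).sum(1,keepdims=True)
    K=p['intrinsics'];return s*[K[0,0],K[1,1]]+[K[0,2],K[1,2]]
def snap(n,name,crop=None,f=1):
    pr=par(n);im,d=cams.get_image(n);o=im
    if crop: a,b,c,e=crop;o=im[b:e,a:c]
    if f!=1:o=cv2.resize(o,None,fx=f,fy=f,interpolation=cv2.INTER_CUBIC)
    cv2.imwrite(f"pics/{name}.png",o);return pr,im,d
def tool():
    s=manip.get_state();q=s['eef_rot'];M=R.from_quat(np.array(q)[[1,2,3,0]]).as_matrix();return s,M
def togo(x,y,z,yaw=None):
    "world target TCP -> tool shift mm"
    s,M=tool();e=np.array([x,y,z])-s['ee_pos'];print('tcp',s['ee_pos'].round(1),'shift tool mm',(M.T@e).round(1),'xdir',np.degrees(np.arctan2(M[1,0],M[0,0])).round(2),'t',round(s['t'],2))
E
python3 - <<'E'
from h import *
pr,im,d=snap("top","b_top",(160,40,560,310),2)
P=cloud("top",d,pr)
for nm,(u,v) in dict(tbl=(300,330),neck1=(301,246),neck2=(339,215),grip=(190,227),plung=(366,155),counter=(350,172)).items():
    print(nm,P[v,u].round(1), d[v,u])
for nm,uv in dict(tray=[(257,198),(384,194),(386,267),(258,272)]).items(): print(nm,plane("top",uv,36,pr).round(0))
for nm,uv in dict(carton=[(429,176),(499,174),(508,271),(433,271)]).items(): print(nm,plane("top",uv,90,pr).round(0))
# height-masks
z=P[...,2]
print(np.nanmedian(z[320:340,250:350]))
for nm,(a,b,c,e),lo,hi in (("grip",(165,180,235,285),90,115),("n1",(280,225,320,275),145,165),("n2",(320,195,360,240),145,165),("plg",(335,135,395,190),78,95),("roll",(420,95,475,150),100,120)):
    m=np.zeros(z.shape,bool);m[b:e,a:c]=(z[b:e,a:c]>lo)&(z[b:e,a:c]<hi);Q=P[m];print(nm,len(Q),Q.mean(0).round(1),Q.min(0).round(0),Q.max(0).round(0))
E
```

```text
tbl [255.9  73.5  -0.9] 1034.1353
neck1 [455.   64.4 155.4] 910.6284
neck2 [523.1 -17.8 158.3] 917.13776
grip [498.4 325.2 105.2] 970.815
plung [678.6 -84.1  82.4] 1015.37
counter [648.  -47.9  29. ] 1063.8535
tray [[ 578.  185.   36.]
 [ 591. -132.   36.]
 [ 411. -135.   36.]
 [ 396.  176.   36.]]
carton [[ 626. -233.   90.]
 [ 632. -397.   90.]
 [ 406. -405.   90.]
 [ 404. -235.   90.]]
-0.20725370008108257
grip 225 [498.3 329.6 106.2] [487. 310.  90.] [511. 353. 113.]
n1 131 [453.2  66.8 158.6] [440.  54. 147.] [466.  80. 163.]
n2 131 [521.3 -17.5 158. ] [508. -31. 147.] [534.  -5. 163.]
plg 225 [681.  -85.8  83.8] [ 661. -106.   78.] [702. -67.  89.]
roll 979 [ 758.6 -281.6  109.2] [ 718. -343.  100.] [ 824. -241.  114.]
```

View pics/b_top.png

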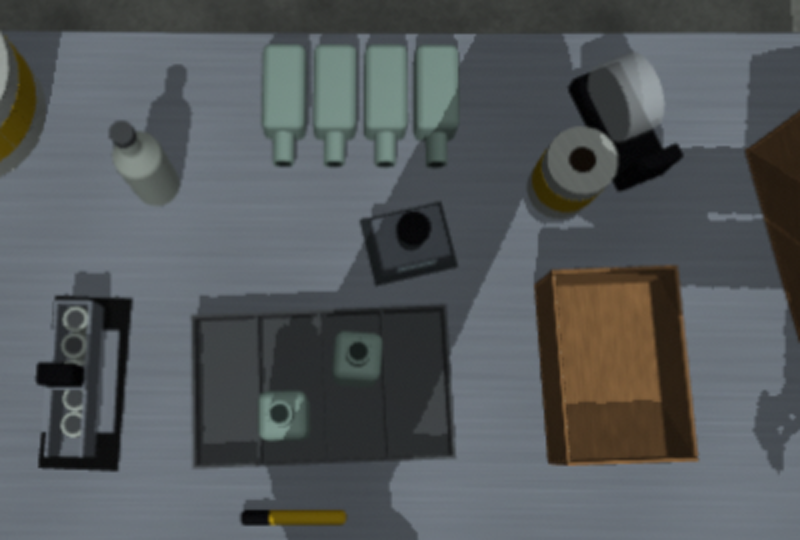

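```bash
python3 -m inch --help; python3 - <<'E'
import cv2
im=cv2.imread('pics/a_scene.png');cv2.imwrite('pics/b_sc.png',cv2.resize(im[130:300,230:480],None,fx=3,fy=3,interpolation=cv2.INTER_CUBIC))
E
```

```text
invalid input: not JSON, or not a number
```

View pics/b_sc.png

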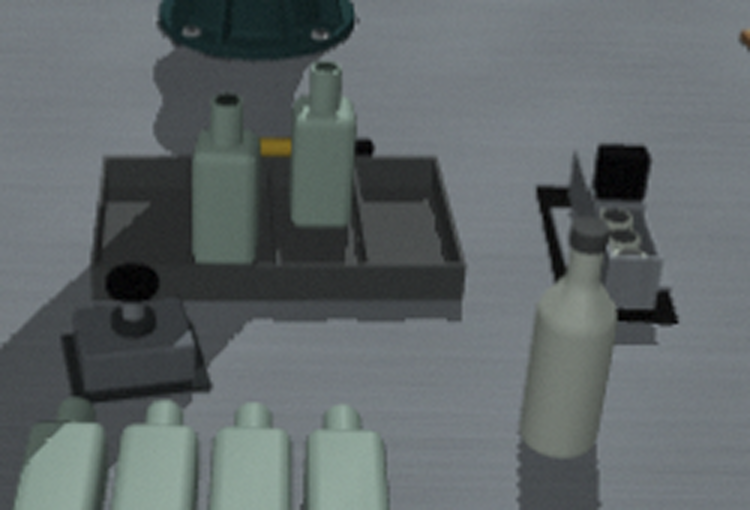

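```bash
python3 -m inch '[[0,0,0,7.07],[0,0,0,7.07],[0,0,0,7.07],[0.01,-0.03,0,0],[0.014,-0.037,0,0],[0.014,-0.037,0,0],[0.014,-0.037,0,0],[0.014,-0.037,0,0],[0.014,-0.037,0,0],[0.014,-0.037,0,0]]'; python3 -c "
from h import *
togo(453,66,230)"
```

```text
t: 1.03
ee_pos: [311.1, -305.6, 231.2]
eef_rot: [-0.0, 1.0, -0.001, 0.0]
contact_force: [0.5, 0.3, -0.6]
grip_width: 1.002
tcp [ 311.1 -305.6  231.2] shift tool mm [ 141.5 -371.7    1.3] xdir -0.06 t 1.03
```

```bash
python3 -m inch '[[0.014,-0.037,0,0],[0.014,-0.037,0,0],[0.014,-0.037,0,0],[0.014,-0.037,0,0],[0.014,-0.037,0,0],[0.014,-0.037,0,0],[0.014,-0.037,0,0],[0.014,-0.037,0,0],[0.014,-0.037,0,0],[0.0155,-0.037,0,0]]' 0.065; python3 - <<'E'
from h import *
togo(453,66,118)
pr,im,d=snap("wrist","c_w");P=cloud("wrist",d,pr)
z=P[...,2];m=(z>140)&(z<166)&(abs(P[...,0]-485)<90)&(abs(P[...,1]-25)<90)
n,l,st,c=cv2.connectedComponentsWithStats(m.astype(np.uint8))
for i in range(1,n):
    if st[i,4]>100: Q=P[l==i];print(st[i],Q.mean(0).round(1),Q.min(0).round(0),Q.max(0).round(0))
E
```

```text
t: 1.87
ee_pos: [452.5, 64.6, 231.4]
eef_rot: [0.0, 1.0, -0.0, 0.0]
contact_force: [0.9, -0.6, 0.1]
grip_width: 0.763
tcp [452.5  64.6 231.4] shift tool mm [  0.5  -1.4 113.4] xdir -0.0 t 1.87
[ 420   85   51   45 1772] [524.  -15.  158.5] [510. -31. 140.] [538.  -3. 162.]
[ 299  182   39   44 1319] [457.8  67.4 158.6] [442.  54. 140.] [470.  81. 162.]
```

View pics/c_w.png

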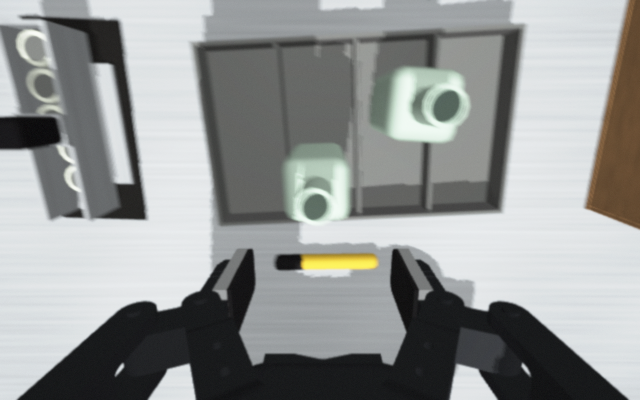

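```bash
python3 -m inch '[[0.003,-0.0025,0.03,0],[0,0,0.03,0],[0,0,0.03,0],[0,0,0.02,0],[0,0,0,0],[0,0,0,0],[0,0,0,0],[0,0,0,0],[0,0,0,0],[0,0,0,0]]' 0.065; python3 -m inch '[[0,0,0,0],[0,0,0,0],[0,0,0,0],[0,0,0,0],[0,0,0,0],[0,0,0,0]]' 0.0 35;python3 -m inch '[[0,0,0,0],[0,0,0,0]]'; python3 - <<'E'
from h import *
snap("scene","d_s",(230,130,480,300),3)
E
```

```text
t: 2.75
ee_pos: [456.5, 64.9, 122.5]
eef_rot: [-0.0, 1.0, -0.0, 0.001]
contact_force: [0.2, 0.9, -0.1]
grip_width: 0.76
t: 3.25
ee_pos: [455.7, 65.0, 121.5]
eef_rot: [-0.0, 1.0, -0.0, 0.0]
contact_force: [-0.3, 0.4, 3.4]
grip_width: 0.32
t: 3.42
ee_pos: [455.7, 65.0, 121.5]
eef_rot: [-0.0, 1.0, -0.0, 0.0]
contact_force: [-0.9, 0.3, 3.8]
grip_width: 0.321
```

View pics/d_s.png

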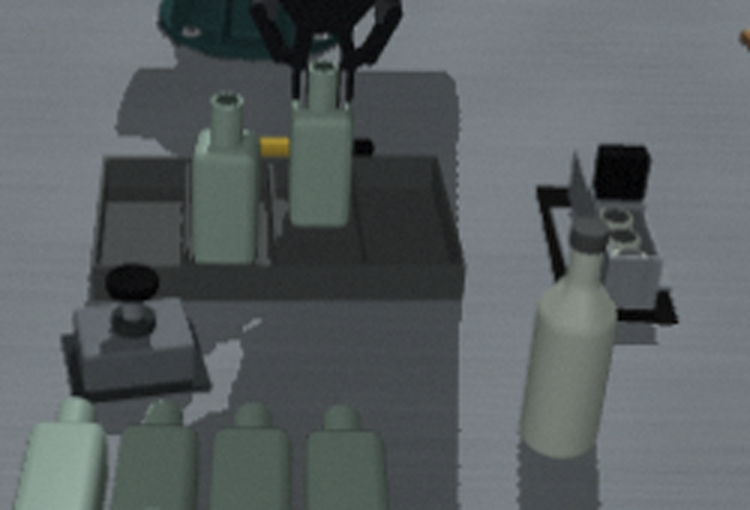

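```bash
python3 -m inch '[[0,0,-0.02,0],[0,0,-0.035,0],[0,0,-0.04,0],[0,0,-0.04,0],[0,0.01,-0.025,0],[0,0.02,0,0],[0,0.03,0,0],[0,0.035,0,0],[0,0.038,0,0],[0,0.038,0,0]]'; python3 -m inch '[[0.002,0.038,0,0],[0.002,0.038,0,0],[0.002,0.038,0,0],[0.002,0.036,0,0],[0.002,0.03,0,0],[0,0.02,0,0],[0,0.012,0,0],[0,0,0,0],[0,0,0,0],[0,0,0,0]]'; python3 - <<'E'
from h import *
togo(465,-318,127)
snap("scene","e_s",(100,80,350,250),3)
pr,im,d=snap("wrist","e_w");P=cloud("wrist",d,pr)
z=P[...,2];m=(z>82)&(z<97)&(P[...,1]<-210);Q=P[m];print(len(Q),Q.min(0),Q.max(0))
E
```

```text
t: 4.3
ee_pos: [454.9, -107.2, 281.0]
eef_rot: [-0.0, 1.0, 0.0, -0.0]
contact_force: [0.7, -0.0, -0.9]
grip_width: 0.313
t: 5.13
ee_pos: [465.1, -316.4, 280.9]
eef_rot: [-0.001, 1.0, 0.0, -0.0]
contact_force: [-0.7, 0.0, -1.2]
grip_width: 0.316
tcp [ 465.1 -316.4  280.9] shift tool mm [ -0.    1.8 153.9] xdir 0.02 t 5.13
5234 [ 207.8236592  -723.73580775   82.0067269 ] [ 632.34528393 -247.96913647   96.99605283]
```

View pics/e_s.png

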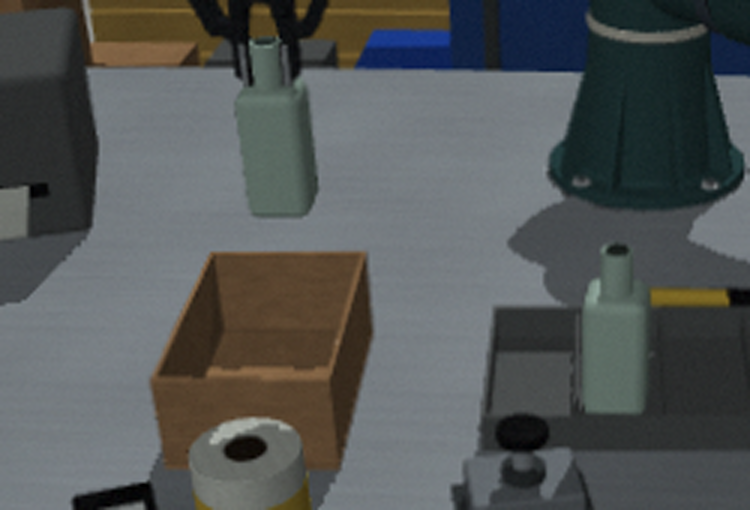

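View pics/e_w.png

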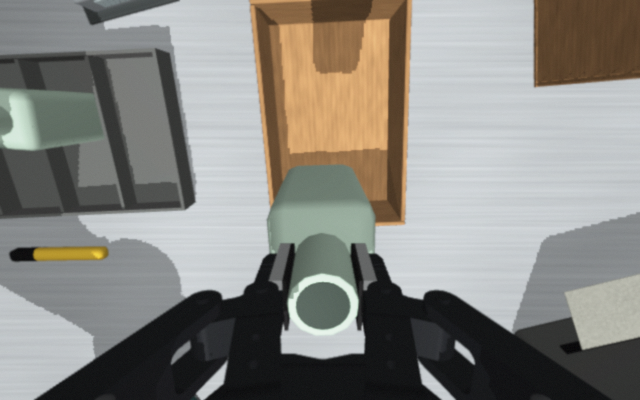

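```bash
python3 - <<'E'
from h import *
print(plane("wrist",[(251,8),(412,4),(405,223),(389,201),(268,200)],90).round(1))
E
```

```text
[[ 623.9 -249.9   90. ]
 [ 627.1 -398.7   90. ]
 [ 411.3 -408.9   90. ]
 [ 437.1 -389.4   90. ]
 [ 438.1 -256.4   90. ]]
```

```bash
python3 -m inch '[[0.008,0.008,0,0],[0,0,0.035,0],[0,0,0.04,0],[0,0,0.04,0],[0,0,0.025,0],[0,0,0.012,0],[0,0,0.004,0],[0,0,0,0],[0,0,0,0]]'; python3 -m inch '[[0,0,0,0],[0,0,0,0],[0,0,0,0],[0,0,0,0],[0,0,0,0]]' 0.065;python3 -m inch '[[0,0,-0.02,0],[0,0,-0.035,0],[0,0,-0.04,0],[0,0,-0.025,0],[0,0,0,0]]'; python3 - <<'E'
from h import *
togo(521,-17,122)
snap("scene","f_s",(100,80,350,250),3)
E
```

```text
t: 5.98
ee_pos: [474.5, -326.4, 126.0]
eef_rot: [0.0, 1.0, 0.0, 0.001]
contact_force: [0.1, -0.5, 1.1]
grip_width: 0.318
t: 6.4
ee_pos: [473.6, -326.2, 125.8]
eef_rot: [0.0, 1.0, -0.0, 0.0]
contact_force: [0.3, -0.5, -0.3]
grip_width: 0.76
t: 6.82
ee_pos: [476.3, -328.6, 251.8]
eef_rot: [0.004, 1.0, -0.0, 0.004]
contact_force: [1.5, 0.7, 0.2]
grip_width: 0.758
tcp [ 476.3 -328.6  251.8] shift tool mm [  43.5 -312.5  127.9] xdir -0.02 t 6.82
```

View pics/f_s.png

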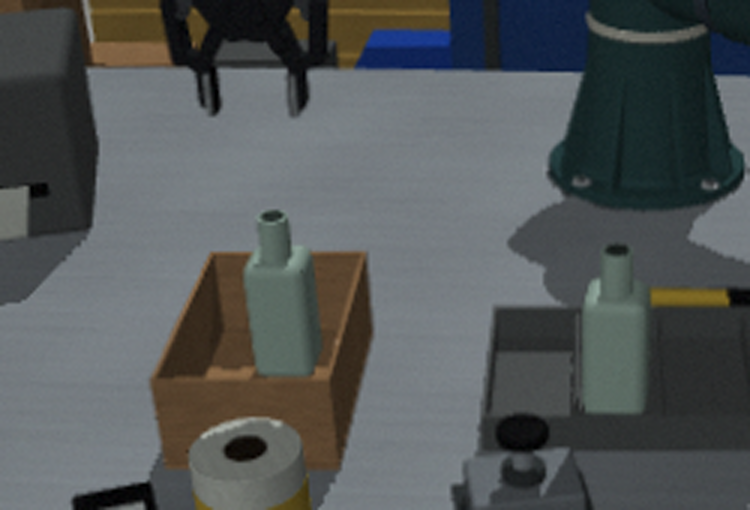

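```bash
python3 -m inch '[[0.005,-0.025,-0.002,0],[0.005,-0.038,0,0],[0.005,-0.038,0,0],[0.005,-0.038,0,0],[0.005,-0.038,0,0],[0.005,-0.038,0,0],[0.005,-0.038,0,0],[0.005,-0.035,0,0],[0.006,-0.025,0,0],[0,0,0,0]]'; python3 - <<'E'
from h import *
togo(522.5,-16.5,122)
pr,im,d=snap("wrist","g_w");P=cloud("wrist",d,pr)
z=P[...,2];m=(z>140)&(z<166)&(abs(P[...,0]-525)<50)&(abs(P[...,1]+15)<50)
Q=P[m];print(Q.mean(0).round(1),Q.min(0).round(0),Q.max(0).round(0))
E
```

```text
t: 7.7
ee_pos: [519.0, -8.5, 245.9]
eef_rot: [-0.001, 1.0, 0.002, -0.001]
contact_force: [0.9, 0.0, 0.2]
grip_width: 0.763
tcp [519.   -8.5 245.9] shift tool mm [  3.8   8.4 123.9] xdir 0.19 t 7.7
[526.  -17.3 158.7] [510. -31. 140.] [538.  -4. 163.]
```

```bash
python3 -m inch '[[0.002,0,0,0],[0,0,0,0],[0,0,0,0]]'; python3 - <<'E'
from h import *
togo(523.5,-17,122)
E
```

```text
t: 8.0
ee_pos: [521.3, -14.2, 246.8]
eef_rot: [0.0, 1.0, -0.001, -0.0]
contact_force: [0.4, -0.3, -0.4]
grip_width: 0.76
tcp [521.3 -14.2 246.8] shift tool mm [  2.3   2.8 124.8] xdir -0.11 t 8.0
```

```bash
python3 -m inch '[[0.002,0.003,0.03,0],[0,0,0.035,0],[0,0,0.035,0],[0,0,0.02,0],[0,0,0.004,0],[0,0,0,0],[0,0,0,0]]'; python3 -m inch '[[0,0,0,0],[0,0,0,0],[0,0,0,0],[0,0,0,0],[0,0,0,0],[0,0,0,0],[0,0,0,0]]' 0.0 35; python3 -m inch '[[0,0,-0.02,0],[0,0,-0.035,0],[0,0,-0.04,0],[0,0,-0.035,0],[0,0.01,-0.02,0],[0.002,0.02,0,0],[0.003,0.03,0,0],[0.003,0.035,0,0],[0.004,0.037,0,0],[0.005,0.037,0,0]]';python3 -m inch '[[0.005,0.037,0,0],[0.004,0.037,0,0],[0.004,0.03,0,0],[0.004,0.02,0,0],[0.004,0.014,0,0],[0,0,0,0],[0,0,0,0]]';python3 - <<'E'
from h import *
togo(573,-322,125)
snap("scene","h_s",(100,80,350,250),3)
E
```

```text
t: 8.58
ee_pos: [524.3, -16.8, 124.1]
eef_rot: [0.0, 1.0, -0.001, 0.001]
contact_force: [0.8, -0.5, 0.6]
grip_width: 0.764
t: 9.17
ee_pos: [524.7, -16.4, 124.7]
eef_rot: [0.0, 1.0, -0.0, 0.001]
contact_force: [-0.4, -0.1, 7.2]
grip_width: 0.316
t: 10.0
ee_pos: [540.2, -186.1, 273.8]
eef_rot: [-0.0, 1.0, 0.0, 0.0]
contact_force: [1.1, 0.6, -0.1]
grip_width: 0.32
t: 10.58
ee_pos: [561.4, -322.8, 273.0]
eef_rot: [-0.001, 1.0, -0.001, -0.0]
contact_force: [-0.3, 0.8, -0.7]
grip_width: 0.319
tcp [ 561.4 -322.8  273. ] shift tool mm [ 11.7  -0.6 148. ] xdir -0.06 t 10.58
```

View pics/h_s.png

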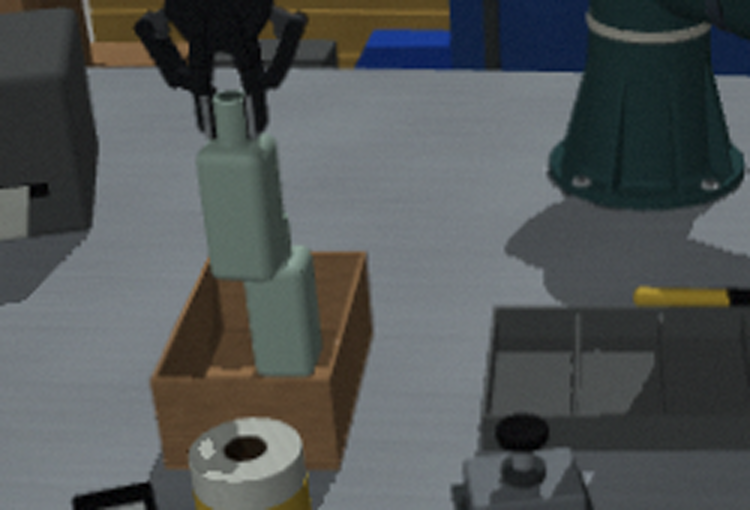

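```bash
python3 -m inch '[[0.012,0,0,0],[0,0,0.035,0],[0,0,0.04,0],[0,0,0.035,0],[0,0,0.023,0],[0,0,0.01,0],[0,0,0.003,0],[0,0,0,0],[0,0,0,0]]'; python3 -m inch '[[0,0,0,0],[0,0,0,0],[0,0,0,0],[0,0,0,0],[0,0,0,0]]' 0.065;python3 -m inch '[[0,0,-0.02,0],[0,0,-0.035,0],[0,0,-0.04,0],[0,0,-0.04,0],[0,0,0,0],[0,0,0,0]]'; python3 - <<'E'
from h import *
togo(521,0,250)
snap("scene","i_s",(100,80,350,250),3)
pr,im,d=snap("top","i_t",(160,40,560,310),2)
E
```

```text
t: 11.38
ee_pos: [574.8, -323.1, 128.8]
eef_rot: [0.001, 1.0, 0.0, 0.001]
contact_force: [-0.4, -0.1, -1.0]
grip_width: 0.318
t: 11.8
ee_pos: [573.6, -323.2, 127.8]
eef_rot: [0.0, 1.0, -0.0, 0.0]
contact_force: [-0.7, -0.6, -0.6]
grip_width: 0.761
t: 12.3
ee_pos: [575.1, -324.3, 266.0]
eef_rot: [0.002, 1.0, -0.0, 0.003]
contact_force: [0.4, 0.7, -0.8]
grip_width: 0.761
tcp [ 575.1 -324.3  266. ] shift tool mm [ -54.3 -324.3   14.4] xdir -0.03 t 12.3
```

View pics/i_s.png

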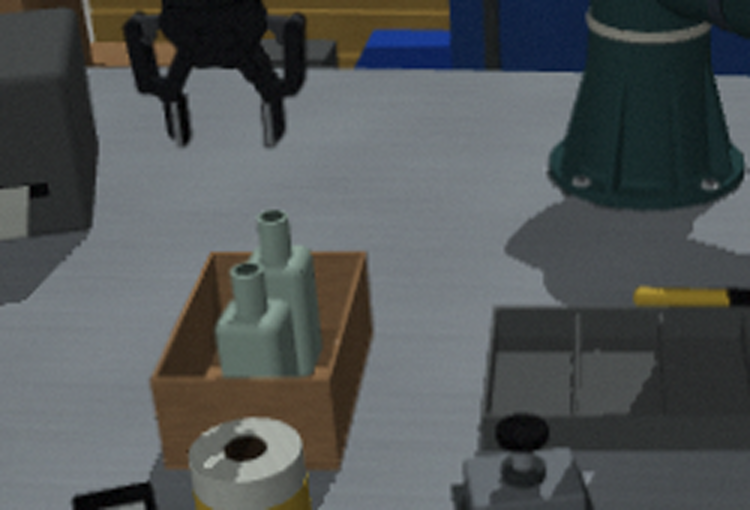

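View pics/i_t.png

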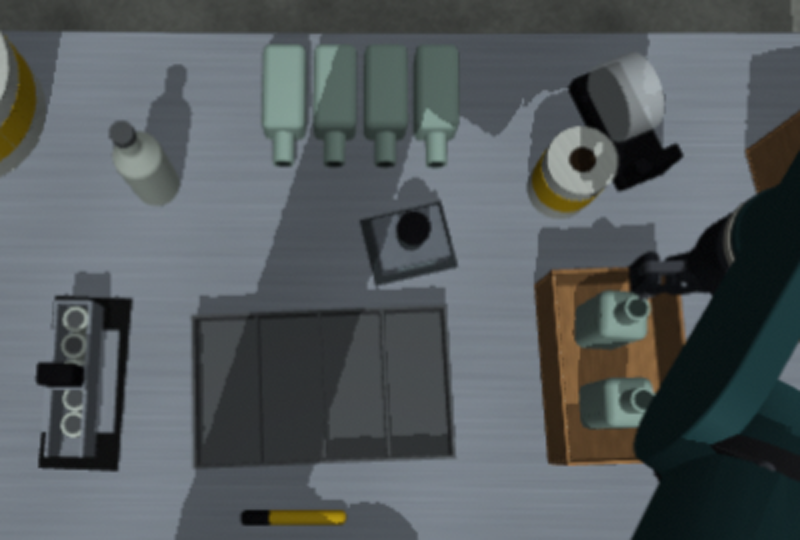

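```bash
python3 -m inch '[[-0.0085,-0.025,0,0],[-0.0085,-0.037,0,0],[-0.0085,-0.037,0,0],[-0.0085,-0.037,0,0],[-0.0085,-0.037,0,0],[-0.0085,-0.037,0,0],[-0.0085,-0.037,0,0],[-0.0085,-0.037,0,0],[-0.0085,-0.037,0,0],[-0.0085,-0.037,0,0]]'  0.085;python3 -m inch '[[-0.0085,-0.037,0,0],[-0.0085,-0.037,0,0],[-0.0085,-0.037,0,0],[-0.0085,-0.037,0,0],[-0.0085,-0.037,0,0],[-0.0085,-0.037,0,0],[-0.0085,-0.025,0,0],[0,-0.015,-0.01,0],[0,0,0,0],[0,0,0,0]]';python3 - <<'E'
from h import *
togo(521,0,250)
pr,im,d=snap("wrist","j_w");P=cloud("wrist",d,pr)
z=P[...,2];m=(z>90)&(z<115)&(P[...,1]>250)
Q=P[m];print(Q.mean(0).round(1),Q.min(0).round(0),Q.max(0).round(0))
print(plane("top",[(240,140),(223,103)],0).round(0),plane("top",[(221,106)],190).round(0))
E
```

```text
t: 13.23
ee_pos: [486.4, 36.6, 260.4]
eef_rot: [-0.0, 1.0, -0.0, -0.002]
contact_force: [0.1, 0.5, -0.7]
grip_width: 0.993
t: 14.07
ee_pos: [428.4, 297.1, 271.0]
eef_rot: [0.001, 1.0, 0.001, -0.001]
contact_force: [-0.0, -0.3, 0.8]
grip_width: 0.999
tcp [428.4 297.1 271. ] shift tool mm [ 92.2 297.2  21.2] xdir 0.09 t 14.07
[500.6 336.1 108.2] [481. 310.  90.] [513. 612. 111.]
[[739. 242.   0.]
 [841. 292.   0.]] [[759. 244. 190.]]
```

View pics/j_w.png

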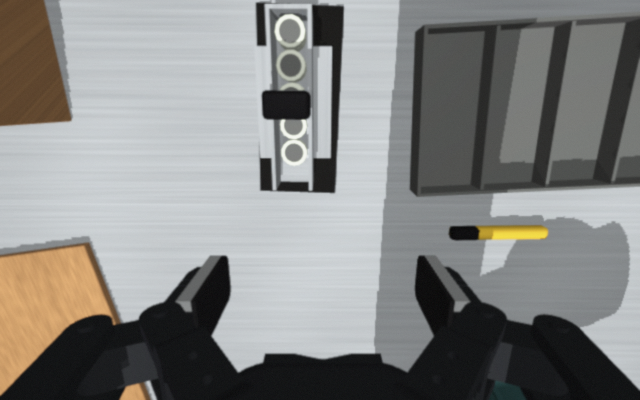

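```bash
python3 - <<'E'
from h import *
pr=par("wrist");im=cv2.imread('pics/j_w.png')
cv2.imwrite('pics/j_z.png',cv2.resize(im[0:200,230:370],None,fx=3,fy=3,interpolation=cv2.INTER_CUBIC))
E
```

```text
(no output)
```

View pics/j_z.png

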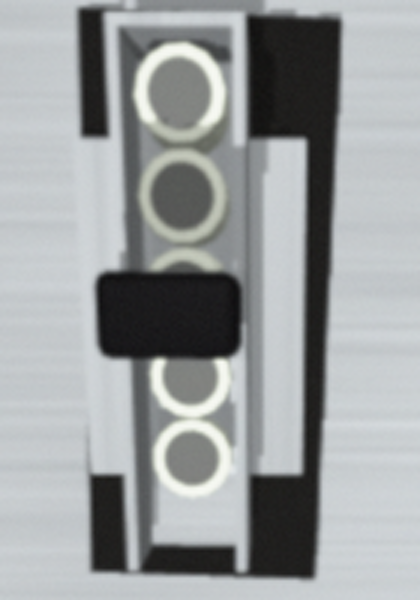

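```bash
python3 - <<'E'
from h import *
u=lambda a,b:(230+a/3,b/3)
print(plane("wrist",[u(106,14),u(247,14),u(128,572),u(247,572)],56).round(1))
print('foot',plane("wrist",[u(307,139),u(303,474),u(92,474)],8).round(1))
print('mat',plane("wrist",[u(341,17),u(312,577),u(93,571),u(80,8)],4).round(1))
print('grip',plane("wrist",[u(102,272),u(238,272),u(238,356),u(102,356)],108).round(1))
E
```

```text
[[595.3 352.3  56. ]
 [595.4 305.8  56. ]
 [405.1 353.9  56. ]
 [405.1 307.7  56. ]]
foot [[565.5 284.3   8. ]
 [435.4 284.8   8. ]
 [435.4 375.    8. ]]
mat [[607.9 271.7   4. ]
 [388.6 280.3   4. ]
 [391.5 377.7   4. ]
 [610.7 370.    4. ]]
grip [[513.3 349.1 108. ]
 [513.4 307.9 108. ]
 [488.7 308.2 108. ]
 [488.7 350.5 108. ]]
```

```bash
python3 -m inch '[[0.038,-0.008,0,0],[0.038,-0.008,0,0],[0.038,-0.008,0,0],[0.03,-0.008,0.015,0],[0.008,0,0.035,0],[0,0,0.04,0],[0,0,0.04,0],[0,0,0.025,0],[0,0,0,0],[0,0,0,0]]' 0.085;python3 - <<'E'
from h import *
togo(580,329.4,24)
snap("wrist","k_w")
snap("scene","k_s",(380,130,500,260),4)
E
```

```text
t: 14.95
ee_pos: [579.9, 326.7, 115.3]
eef_rot: [0.001, 1.0, -0.001, -0.002]
contact_force: [0.5, -0.3, 0.1]
grip_width: 0.995
tcp [579.9 326.7 115.3] shift tool mm [ 0.5 -2.9 91.3] xdir -0.12 t 14.95
```

View pics/k_w.png

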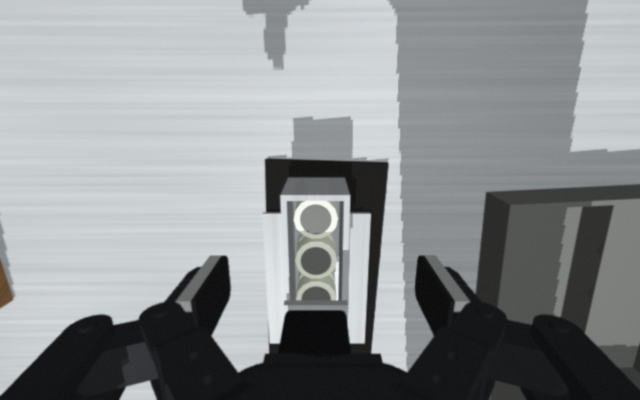

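View pics/k_s.png

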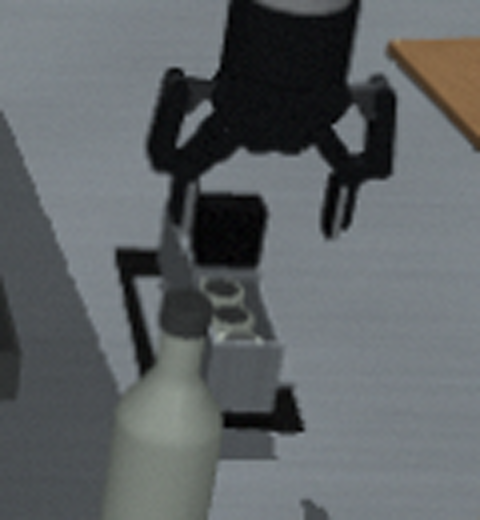

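```bash
python3 -m inch '[[0,-0.003,0.025,0],[0,0,0.03,0],[0,0,0.025,0],[0,0,0.011,0],[0,0,0,0],[0,0,0,0]]' 0.085; python3 -m inch '[[0,0,0,0],[0,0,0,0],[0,0,0,0],[0,0,0,0],[0,0,0,0],[0,0,0,0]]' 0 20; python3 -m inch '[[0,0,-0.004,0],[0,0,-0.004,0],[0,0,-0.004,0],[0,0,0,0],[0,0,0,0]]'; python3 - <<'E'
from h import *
togo(580,329.4,24)
pr,im,d=snap("wrist","l_w")
snap("scene","l_s",(380,130,500,260),4)
E
```

```text
t: 15.55
ee_pos: [582.3, 332.3, 27.9]
eef_rot: [-0.0, 1.0, -0.0, 0.001]
contact_force: [0.0, 0.1, 0.2]
grip_width: 0.995
t: 16.05
ee_pos: [582.2, 332.4, 28.0]
eef_rot: [-0.001, 1.0, -0.0, 0.001]
contact_force: [-0.2, -0.3, 7.1]
grip_width: 0.537
t: 16.47
ee_pos: [581.4, 332.0, 38.6]
eef_rot: [-0.0, 1.0, -0.0, 0.0]
contact_force: [0.5, 0.3, -3.2]
grip_width: 0.532
tcp [581.4 332.   38.6] shift tool mm [-1.4  2.6 14.6] xdir -0.02 t 16.47
```

View pics/l_w.png

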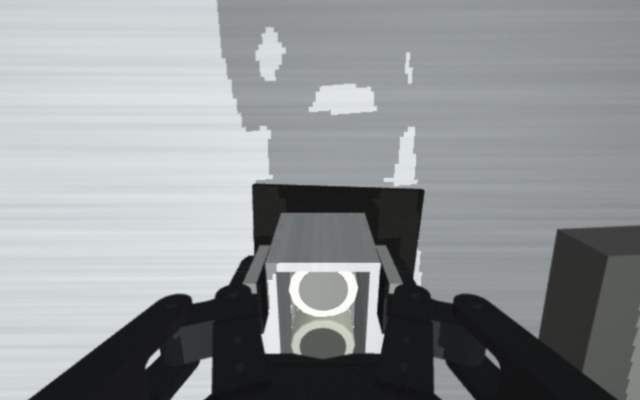

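View pics/l_s.png

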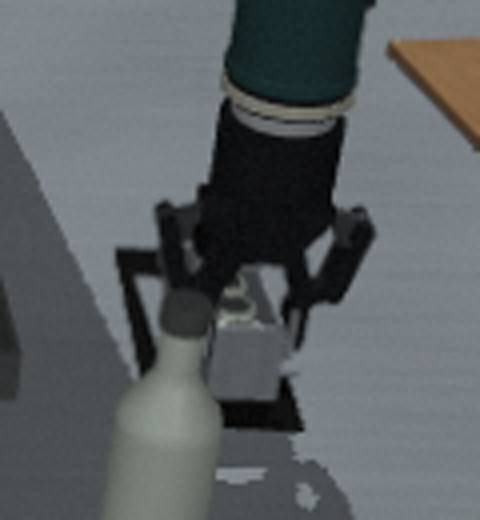

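```bash
cat >> h.py <<'E'
def pitch(d,pr,box,show=True):
    "tail end wall plane fit; returns mouth-down pitch deg"
    a,b,c,e=box;P=cloud("wrist",d,pr)[b:e,a:c].reshape(-1,3);P=P[~np.isnan(P[:,0])]
    c0=np.median(P,0);P=P[np.linalg.norm(P-c0,axis=1)<40]
    for _ in range(3):
        m=P.mean(0);n=np.linalg.svd(P-m)[2][2];r=(P-m)@n;P=P[abs(r)<max(2*r.std(),.3)]
    n*=np.sign(n[0]);print('n',n.round(3),'m',m.round(1),'std',r.std().round(2),'pitch',np.degrees(np.arctan2(n[2],n[0])).round(2));return n
E
python3 - <<'E'
from h import *
pr,im,d=snap("wrist","m_w")
pitch(d,pr,(288,220,362,255))
P=cloud("wrist",d,pr)
print(P[[222,235,250,262,300,300],[325,325,325,325,325,355]].round(1))
E
```

```text
n [ 0.998 -0.001  0.058] m [596.1 331.1  44.8] std 0.22 pitch 3.32
[[596.9 330.8  28.5]
 [596.1 330.9  43.6]
 [595.1 331.   57.5]
 [594.4 331.1  67. ]
 [568.2 330.9  54.3]
 [545.  313.   20. ]]
```

```bash
python3 -m inch '[[0,0,0,0],[0,0,0,0],[0,0,0,0]]' 0 120; python3 -m inch '[[0,0,-0.004,0],[0,0,-0.004,0],[0,0,-0.004,0],[0,0,-0.004,0],[0,0,-0.004,0],[0,0,0,0],[0,0,0,0],[0,0,0,0]]'; python3 - <<'E'
from h import *
pr,im,d=snap("wrist","n_w")
pitch(d,pr,(288,220,362,255))
E
```

```text
t: 16.87
ee_pos: [581.4, 332.0, 38.4]
eef_rot: [-0.0, 1.0, -0.0, 0.0]
contact_force: [1.1, -0.7, -0.7]
grip_width: 0.515
t: 17.53
ee_pos: [581.1, 331.9, 58.3]
eef_rot: [-0.0, 1.0, -0.0, -0.0]
contact_force: [-0.2, 0.6, -4.6]
grip_width: 0.516
n [ 0.998 -0.001  0.064] m [595.8 331.   64.9] std 0.23 pitch 3.69
```

View pics/n_w.png

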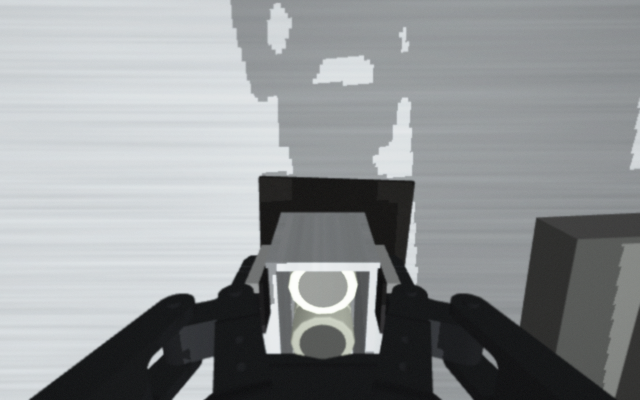

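```bash
python3 - <<'E'
from h import *
s,M=tool();print(s['qpos'].round(3));togo(672,142,143)
E
```

```text
[0.416 0.632 1.509 0.    1.001 1.987]
tcp [581.  331.9  58.2] shift tool mm [ 91.1 189.9 -84.8] xdir -0.02 t 17.58
```

```bash
python3 -m inch '[[0,0,0.01,0],[0,0,0.008,0],[0,0,0,0]]'; python3 -m inch '[[0,0,0.004,0],[0,0,0.004,0],[0,0,0.004,0],[0,0,0.001,0],[0,0,0,0],[0,0,0,0],[0,0,0,0]]' 0 20;  python3 - <<'E'
from h import *
pr,im,d=snap("wrist","o_w")
pitch(d,pr,(288,220,362,255))
E
python3 -m inch '[[0,0,0,0],[0,0,0,0],[0,0,0,0],[0,0,0,0],[0,0,0,0]]' 0.085; python3 -m inch '[[0,0,-0.025,0],[0,0,-0.04,0],[0,0,-0.04,0],[0,0,-0.02,-7],[0,0,0,-7],[0,0,0,-7],[0,0,0,-7],[0,0,0,-7],[0,0,0,-7],[0,0,0,-7]]'; python3 -m inch '[[0,0,0,-7],[0,0,0,-7],[0,0,0,-7],[0,0,0,-7],[0,0,0,-7],[0,0,0,-7],[0,0,0,-7],[0,0,0,-7],[0,0,0,-7],[0,0,0,-7]]'; python3 -m inch '[[0,0,0,-7],[0,0,0,-7],[0,0,0,-7],[0,0,0,-7],[0,0,0,-7],[0,0,0,-7],[0,0,0,-7],[0,0,0,-7],[0,0,0,-5],[0,0,0,0]]'; python3 - <<'E'
from h import *
togo(580,329.4,28)
pr,im,d=snap("wrist","p_w")
E
```

```text
t: 17.83
ee_pos: [580.0, 331.5, 38.1]
eef_rot: [0.0, 1.0, -0.0, -0.001]
contact_force: [0.6, 0.7, -0.9]
grip_width: 0.514
t: 18.42
ee_pos: [582.2, 332.1, 28.7]
eef_rot: [-0.0, 1.0, -0.0, 0.001]
contact_force: [-0.5, -1.4, 8.3]
grip_width: 0.518
n [ 1.    -0.001  0.   ] m [595.7 331.3  32.3] std 0.21 pitch 0.01
t: 18.88
ee_pos: [581.0, 332.0, 27.1]
eef_rot: [-0.0, 1.0, -0.0, -0.0]
contact_force: [-0.4, 0.1, 0.2]
grip_width: 0.995
t: 19.72
ee_pos: [581.0, 331.9, 152.2]
eef_rot: [-0.0, 0.909, 0.417, -0.0]
contact_force: [0.7, -0.9, -0.0]
grip_width: 0.994
t: 20.55
ee_pos: [581.0, 331.9, 152.1]
eef_rot: [-0.0, 0.505, 0.863, -0.0]
contact_force: [0.5, -1.2, -0.5]
grip_width: 0.995
t: 21.38
ee_pos: [581.0, 331.9, 152.1]
eef_rot: [-0.0, -0.001, 1.0, -0.0]
contact_force: [0.6, 0.3, 0.6]
grip_width: 0.997
tcp [581.  331.9 152.1] shift tool mm [  0.9  -2.5 124.1] xdir -179.85 t 21.38
```

View pics/p_w.png

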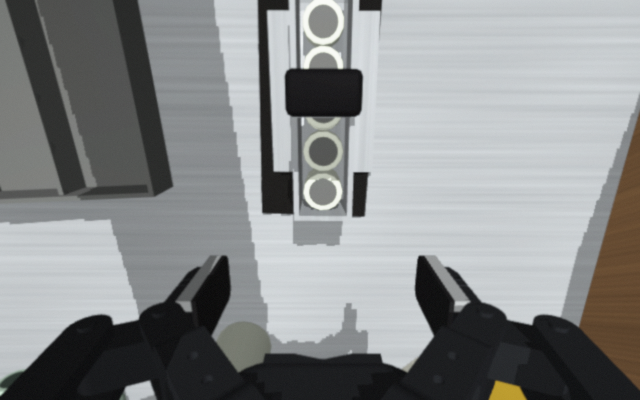

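```bash
python3 -m inch '[[0,0,0.025,0],[0,0,0.035,0],[0,0,0.03,0],[0,0,0.02,0],[0,0,0.01,0],[0,0,0.003,0],[0,0,0,0]]'; python3 -m inch '[[0,0,0,0],[0,0,0,0],[0,0,0,0],[0,0,0,0],[0,0,0,0],[0,0,0,0]]' 0 20; python3 - <<'E'
from h import *
togo(580,329.4,28)
pr,im,d=snap("wrist","q_w")
E
```

```text
t: 22.02
ee_pos: [581.1, 331.9, 29.0]
eef_rot: [-0.0, 0.001, 1.0, -0.0]
contact_force: [-0.3, 0.1, -0.1]
grip_width: 0.996
t: 22.52
ee_pos: [582.2, 332.4, 30.9]
eef_rot: [0.001, 0.0, 1.0, 0.001]
contact_force: [-0.6, -1.0, 6.0]
grip_width: 0.536
tcp [582.2 332.4  30.9] shift tool mm [ 2.2 -3.   2.9] xdir 179.97 t 22.52
```

View pics/q_w.png

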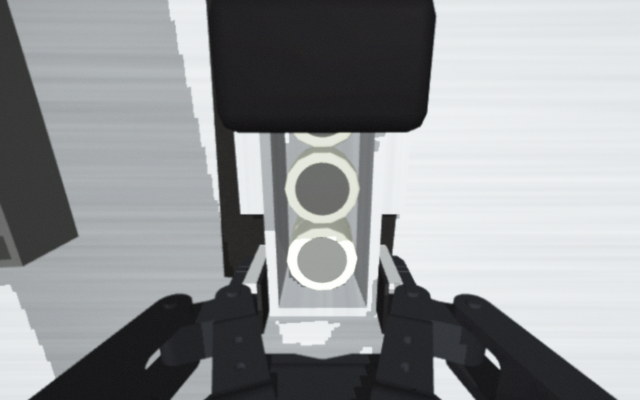

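```bash
cat >> h.py <<'E'
def bpitch(im,d,pr):
    "pitch from block top plane (black pixels high in wrist image)"
    P=cloud("wrist",d,pr);m=(im.max(2)<60);m[200:]=False
    k=cv2.erode(m.astype(np.uint8),np.ones((9,9)));n_,l,st,c=cv2.connectedComponentsWithStats(k)
    # nearest big component
    best=min((np.nanmedian(d[l==i]),i) for i in range(1,n_) if st[i,4]>300)[1]
    Q=P[l==best];Q=Q[~np.isnan(Q[:,0])];m0=np.median(Q,0);Q=Q[np.linalg.norm(Q-m0,axis=1)<35]
    for _ in range(4):
        mm=Q.mean(0);n=np.linalg.svd(Q-mm,full_matrices=False)[2][2];r=(Q-mm)@n;Q=Q[abs(r)<max(2*r.std(),.3)]
    n*=np.sign(n[2]);print('block n',n.round(3),'at',mm.round(1),'N',len(Q),'pitch',np.degrees(np.arctan2(-n[0],n[2])).round(2));return n
def look(name):
    pr,im,d=snap("wrist",name)
    try: bpitch(im,d,pr)
    except Exception as e: print(e)
    togo(672,142,143);s=manip.get_state();print('F',s['contact_force'].round(2),'w',round(s['grip_width'],3))
E
python3 -c "
from h import *
look('r0')"
python3 -m inch '[[0,0,-0.005,0],[0,0,-0.005,0],[0,0,-0.005,0],[0,0,-0.005,0],[0,0,-0.005,0],[0,0,-0.005,0],[0,0,0,0],[0,0,0,0]]'
python3 -c "
from h import *
look('r1')"
```

```text
block n [ 0.003 -0.002  1.   ] at [500.5 332.2 109. ] N 23558 pitch -0.17
tcp [582.2 332.4  30.9] shift tool mm [ -90.1 -190.3 -112.1] xdir 179.97 t 22.62
F [-0.34 -1.07  6.53] w 0.537
t: 23.28
ee_pos: [582.0, 332.2, 60.1]
eef_rot: [0.001, 0.0, 1.0, 0.0]
contact_force: [1.4, 0.1, -1.6]
grip_width: 0.532
block n [-0.115 -0.004  0.993] at [495.1 331.8 123.5] N 15615 pitch 6.59
tcp [582.1 332.2  59.9] shift tool mm [ -90.2 -190.1  -83.1] xdir 179.97 t 23.33
F [ 2.44  0.28 -0.38] w 0.535
```

View pics/r1.png

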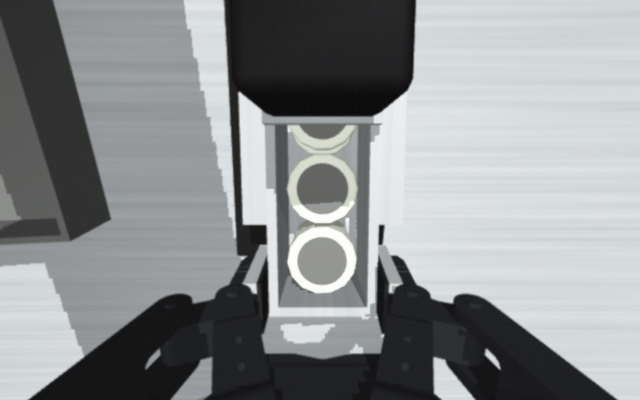

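```bash
python3 -m inch '[[0,0,-0.005,0],[0,0,-0.005,0],[0,0,-0.005,0],[0,0,0,0],[0,0,0,0],[0,0,0,0],[0,0,0,0],[0,0,0,0]]'
python3 -c "
from h import *
look('r2')"
python3 -m inch '[[0,0,0,0],[0,0,0,0],[0,0,0,0],[0,0,0,0],[0,0,0,0],[0,0,0,0],[0,0,0,0],[0,0,0,0]]'
python3 -c "
from h import *
look('r3')
snap('scene','r3s',(380,130,500,260),4)"
```

```text
t: 24.0
ee_pos: [581.8, 332.1, 74.7]
eef_rot: [0.001, 0.0, 1.0, 0.0]
contact_force: [2.1, -1.3, -0.9]
grip_width: 0.534
block n [ 0.065 -0.006  0.998] at [493.7 331.7 129.4] N 14117 pitch -3.71
tcp [581.7 332.1  74.6] shift tool mm [ -90.5 -190.   -68.4] xdir 179.97 t 24.05
F [ 2.34 -0.42 -1.4 ] w 0.532
t: 24.72
ee_pos: [581.3, 332.0, 74.4]
eef_rot: [0.0, 0.0, 1.0, 0.0]
contact_force: [1.8, 0.3, -0.0]
grip_width: 0.534
block n [ 0.06  -0.006  0.998] at [493.2 331.7 129.3] N 14103 pitch -3.42
tcp [581.3 332.   74.4] shift tool mm [ -90.8 -189.9  -68.6] xdir 179.97 t 24.77
F [ 1.62  0.21 -0.46] w 0.537
```

View pics/r3s.png

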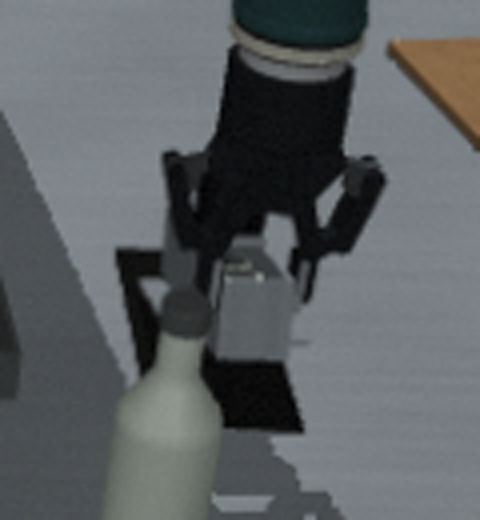

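```bash
cat >> h.py <<'E'
def bpitch(im,d,pr):
    P=cloud("wrist",d,pr);P=cv2.blur(P,(5,5))
    D=P[8:]-P[:-8]   # going down rows = toward tail (+x)
    a=np.degrees(np.arctan2(D[...,2],D[...,0]));
    s=D[...,0]
    mid=slice(250,392)
    blk=(im[:-8].max(2)<70)&(im[8:].max(2)<70)&(P[8:,:,2]>P[8:,:,2]*0+60)
    sel=blk[:200,mid]&(s[:200,mid]>0)
    A=a[:200,mid][sel];h,e=np.histogram(A,bins=np.arange(-20,100,2));i=np.argsort(h)[::-1][:3]
    for k in i: 
        q=A[(A>=e[k]-2)&(A<e[k]+4)];print('mode',e[k],h[k],np.median(q).round(2),end=' | ')
    # tail cap / floor slope: side rails
    print()
E
python3 -c "
from h import *
look('r4')"
```

```text
mode 16 618 16.71 | mode 14 606 15.07 | mode 12 581 13.3 | 
tcp [581.2 332.   74.4] shift tool mm [ -90.9 -190.   -68.7] xdir 179.98 t 24.87
F [ 2.    1.15 -0.46] w 0.536
```

View pics/r4.png

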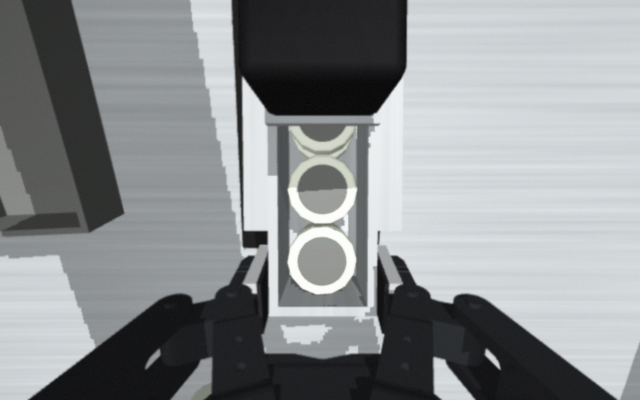

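```bash
cat >> h.py <<'E'
def bpitch(im,d,pr):
    P=cloud("wrist",d,pr);out=[]
    for a,b in((258,290),(358,388)):
        pts=[]
        for v in range(135,300,3):
            Q=P[v,a:b];
            if np.isnan(Q[:,2]).all(): continue
            pts.append(Q[np.nanargmax(Q[:,2])])
        p=np.array(pts)[:,[0,2]]
        for _ in range(4):
            c=np.polyfit(p[:,0],p[:,1],1);r=p[:,1]-np.polyval(c,p[:,0]);p=p[abs(r)<max(1.5*r.std(),.5)]
        out.append((round(np.degrees(np.arctan(c[0])),2),len(p),round(r.std(),2),np.polyval(c,p[:,0].mean()).round(1)))
    print('rail pitch',out)
E
python3 -c "
from h import *
look('r5')"
```

```text
rail pitch [(np.float64(15.0), 39, np.float64(0.39), np.float64(91.3)), (np.float64(14.79), 36, np.float64(0.37), np.float64(91.0))]
tcp [581.1 332.   74.3] shift tool mm [ -90.9 -189.9  -68.7] xdir 179.98 t 24.92
F [ 1.76  0.8  -0.04] w 0.534
```

```bash
python3 -m inch '[[0,0,0,0],[0,0,0,0],[0,0,0,0]]' 0 120; python3 -m inch '[[0,0,-0.005,0],[0,0,-0.01,0],[0,0,-0.015,0],[0,0,-0.015,0],[0,0,-0.015,0],[0,0,-0.01,0],[0,0,-0.005,0],[0,0,0,0]]'
python3 -c "
from h import *
look('s1')"
```

```text
t: 25.17
ee_pos: [581.0, 331.9, 74.4]
eef_rot: [-0.0, 0.0, 1.0, 0.0]
contact_force: [1.6, -0.0, -1.1]
grip_width: 0.512
t: 25.83
ee_pos: [581.7, 332.2, 150.8]
eef_rot: [0.001, 0.0, 1.0, 0.0]
contact_force: [-0.2, 0.2, -5.0]
grip_width: 0.514
rail pitch [(np.float64(15.64), 37, np.float64(0.42), np.float64(166.3)), (np.float64(14.81), 38, np.float64(0.36), np.float64(166.4))]
tcp [581.2 332.  149.7] shift tool mm [ -90.8 -189.9    6.7] xdir 179.99 t 25.88
F [ 0.5  -0.89 -5.17] w 0.509
```

```bash
python3 -m inch '[[-0.004,-0.008,0,0],[-0.008,-0.016,0,0],[-0.012,-0.023,0,0],[-0.013,-0.025,0,0],[-0.013,-0.025,0,0],[-0.013,-0.025,0,0],[-0.013,-0.025,0,0],[-0.010,-0.020,0,0],[-0.006,-0.013,0,0],[-0.004,-0.007,0,0]]'; python3 -m inch '[[0,0,0,0],[0,0,0,0]]'
python3 -c "
from h import *
look('s2')
snap('top','s2t',(160,40,560,310),2)
snap('scene','s2s',(230,130,480,300),3)"
```

```text
t: 26.72
ee_pos: [677.3, 142.3, 148.2]
eef_rot: [-0.001, 0.001, 1.0, -0.0]
contact_force: [0.2, 0.5, -5.1]
grip_width: 0.515
t: 26.88
ee_pos: [676.5, 145.3, 148.7]
eef_rot: [-0.001, 0.0, 1.0, 0.0]
contact_force: [0.3, -0.6, -4.7]
grip_width: 0.512
rail pitch [(np.float64(15.29), 38, np.float64(0.46), np.float64(164.7)), (np.float64(14.51), 36, np.float64(0.33), np.float64(165.2))]
tcp [676.2 145.9 148.9] shift tool mm [ 4.2 -3.9  5.9] xdir 180.0 t 26.93
F [-0.56  0.6  -3.82] w 0.512
```

View pics/s2.png

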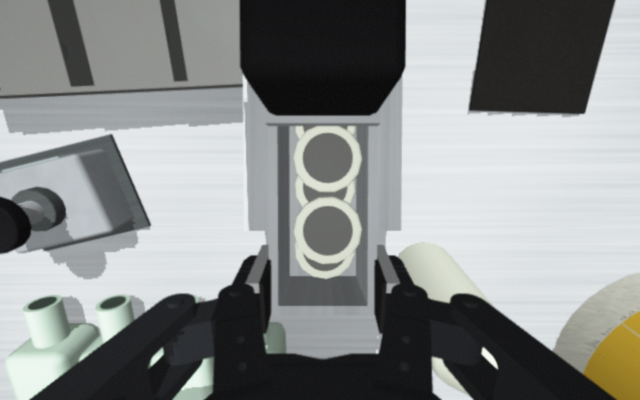

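View pics/s2t.png

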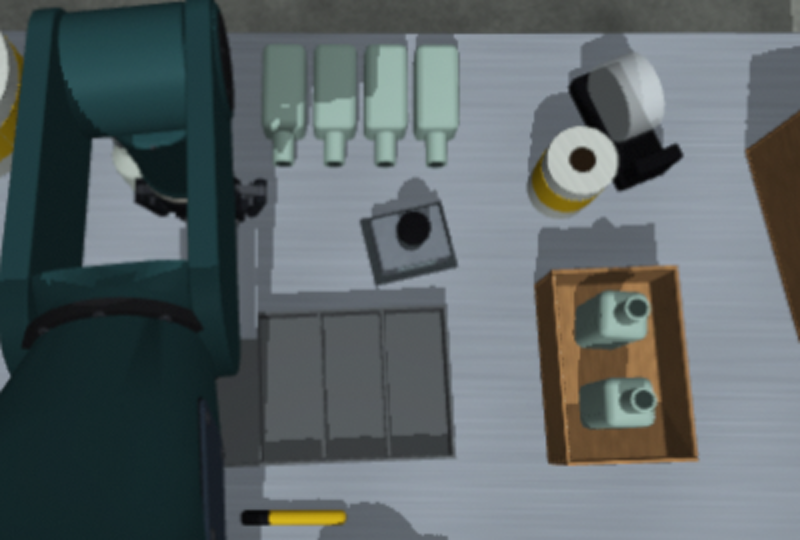

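View pics/s2s.png

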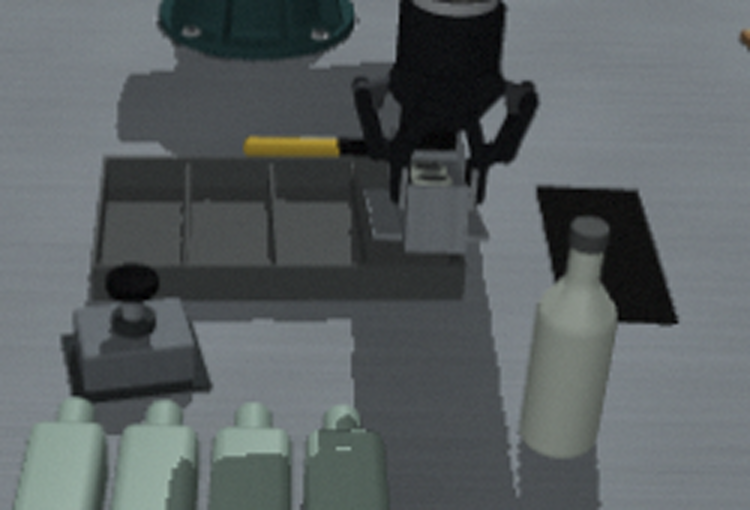

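```bash
python3 -m inch '[[0,0,0.005,0],[0,0,0.01,0],[0,0,0.01,0],[0,0,0.01,0],[0,0,0.005,0],[0,0,0,0]]'; python3 -m inch '[[-0.02,0,0,0],[0,0,0,0],[0,0,0,0],[0.005,0,0,0],[0.005,0,0,0],[0.005,0,0,0],[0.005,0,0,0],[0,0,0,0]]'
python3 -c "
from h import *
look('s3')
snap('scene','s3s',(230,130,480,300),3)"
```

```text
t: 27.53
ee_pos: [675.4, 144.8, 106.7]
eef_rot: [-0.002, 0.0, 1.0, -0.0]
contact_force: [-1.7, 0.6, -5.1]
grip_width: 0.51
t: 28.2
ee_pos: [675.0, 145.0, 109.3]
eef_rot: [-0.001, 0.0, 1.0, -0.0]
contact_force: [-0.1, -0.9, -4.7]
grip_width: 0.512
rail pitch [(np.float64(15.18), 38, np.float64(0.47), np.float64(125.2)), (np.float64(15.31), 37, np.float64(0.43), np.float64(125.3))]
tcp [675.9 145.  109.5] shift tool mm [  3.9  -3.  -33.5] xdir 179.99 t 28.25
F [-0.21  0.49 -4.47] w 0.511
```

View pics/s3.png

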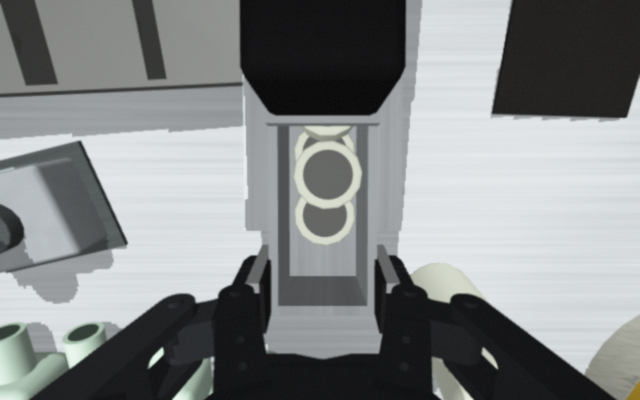

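View pics/s3s.png

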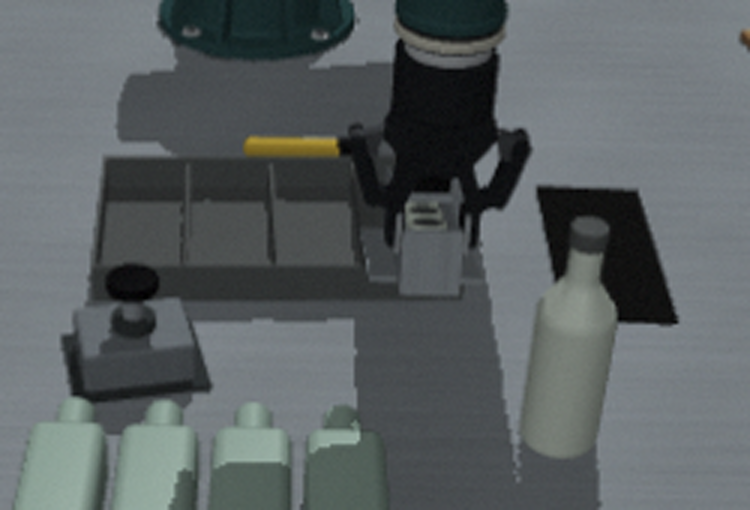

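```bash
cat >> h.py <<'E'
def chute(name,px,ang):
    "positions along chute (local x) of pixels: uses fresh picture"
    pr,im,d=snap("wrist",name);P=cloud("wrist",d,pr);a=np.radians(ang)
    ax=np.array([np.cos(a),0,np.sin(a)]);up=np.array([-np.sin(a),0,np.cos(a)])
    for u,v in px:
        q=np.nanmedian(P[v-2:v+3,u-2:u+3].reshape(-1,3),0);print((u,v),q.round(1),'s',(q@ax).round(1),'h',(q@up).round(1))
E
python3 - <<'E'
from h import *
chute('s4',[(325,240),(325,190),(328,203),(328,145),(325,130),(325,262),(325,298),(325,309),(325,320),(330,5),(330,60)],15.2)
pr=par("wrist")
E
```

```text
(325, 240) [670.  146.4 101.6] s 673.2 h -77.6
(325, 190) [640.3 146.3 112.4] s 647.3 h -59.4
(328, 203) [646.1 147.7 113.5] s 653.2 h -59.9
(328, 145) [620.4 147.7 106.8] s 626.7 h -59.6
(325, 130) [613.9 146.3 104.9] s 619.9 h -59.7
(325, 262) [689.7 146.6  88. ] s 688.6 h -95.9
(325, 298) [687.  146.3 127.5] s 696.4 h -57.1
(325, 309) [686.  146.2 137. ] s 698.0 h -47.7
(325, 320) [795.5 147.5   1.2] s 768.0 h -207.4
(330, 5) [578.8 147.1 161.8] s 601.0 h 4.3
(330, 60) [591.8 147.1 165.3] s 614.4 h 4.4
```

```bash
python3 -m inch '[[-0.018,0,0,0],[0,0,0,0],[0,0,0,0],[0.005,0,0,0],[0.005,0,0,0],[0.005,0,0,0],[0.003,0,0,0],[0,0,0,0]]'
python3 -c "
from h import *
look('s5')
snap('scene','s5s',(230,130,480,300),3)"
```

```text
t: 29.02
ee_pos: [675.5, 145.0, 109.3]
eef_rot: [-0.001, 0.0, 1.0, -0.0]
contact_force: [-0.0, 0.2, -4.4]
grip_width: 0.515
rail pitch [(np.float64(14.99), 42, np.float64(0.53), np.float64(125.4)), (np.float64(15.07), 37, np.float64(0.45), np.float64(125.1))]
tcp [676.3 145.  109.4] shift tool mm [  4.3  -3.  -33.5] xdir 179.99 t 29.07
F [ 0.63 -0.11 -4.43] w 0.515
```

View pics/s5.png

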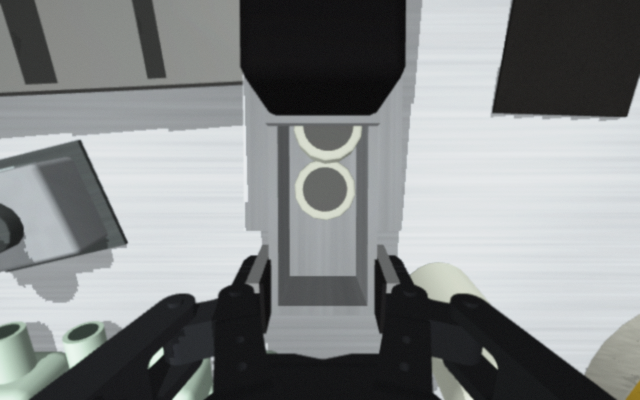

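View pics/s5s.png

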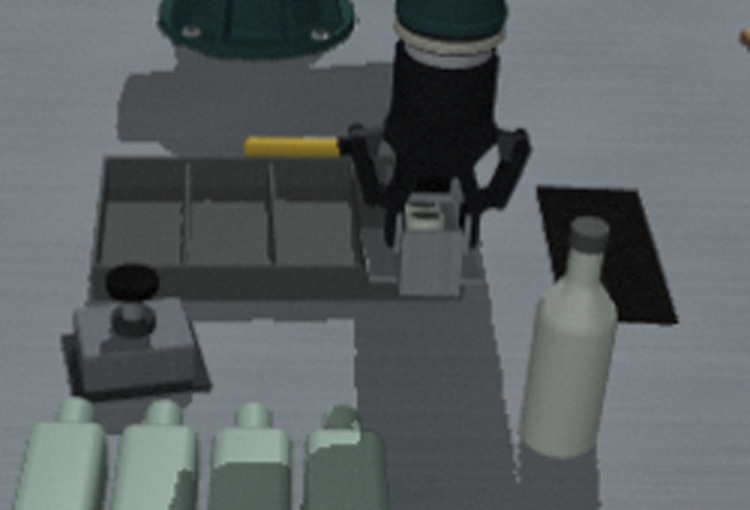

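```bash
python3 -m inch '[[-0.014,0,0,0],[0,0,0,0],[0,0,0,0],[0.005,0,0,0],[0.005,0,0,0],[0.004,0,0,0],[0,0,0,0],[0,0,0,0]]'
python3 -c "
from h import *
look('s6')"
```

```text
t: 29.78
ee_pos: [676.4, 145.0, 109.4]
eef_rot: [-0.0, 0.0, 1.0, 0.0]
contact_force: [0.0, 0.5, -4.2]
grip_width: 0.509
rail pitch [(np.float64(15.54), 39, np.float64(0.44), np.float64(125.5)), (np.float64(15.0), 36, np.float64(0.37), np.float64(125.6))]
tcp [676.9 145.  109.5] shift tool mm [  4.9  -3.  -33.5] xdir 179.98 t 29.83
F [ 0.22  0.55 -3.67] w 0.512
```

View pics/s6.png

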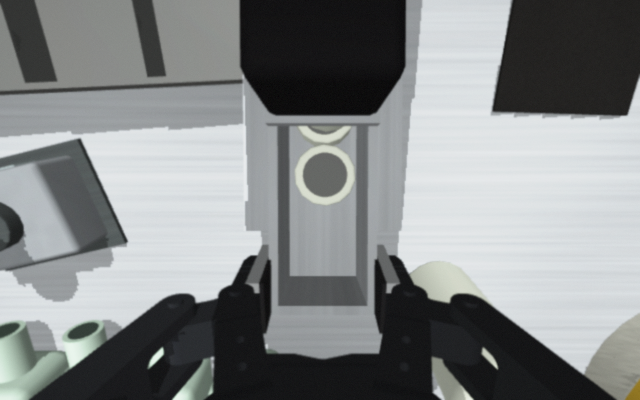

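```bash
python3 -m inch '[[0,0,-0.01,0],[0,0,-0.02,0],[0,-0.01,-0.03,0],[0,-0.02,-0.03,0],[0,-0.02,-0.03,0],[0,-0.015,-0.02,0],[0,-0.010,-0.01,0],[0,-0.003,0,0],[0,0,0,0],[0,0,0,0]]'
python3 -c "
from h import *
look('s7')
snap('scene','s7s',(230,130,480,300),3)"
```

```text
t: 30.67
ee_pos: [675.9, 67.5, 257.4]
eef_rot: [-0.002, 0.0, 1.0, 0.0]
contact_force: [-0.5, 0.1, -4.3]
grip_width: 0.513
rail pitch [(np.float64(15.17), 36, np.float64(0.41), np.float64(273.3)), (np.float64(15.13), 38, np.float64(0.44), np.float64(273.3))]
tcp [675.7  67.8 257. ] shift tool mm [  3.3  74.1 114.1] xdir -180.0 t 30.72
F [-0.6   0.4  -4.23] w 0.512
```

View pics/s7.png

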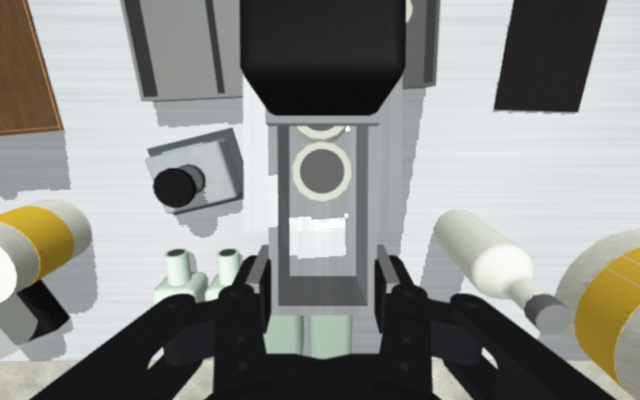

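View pics/s7s.png

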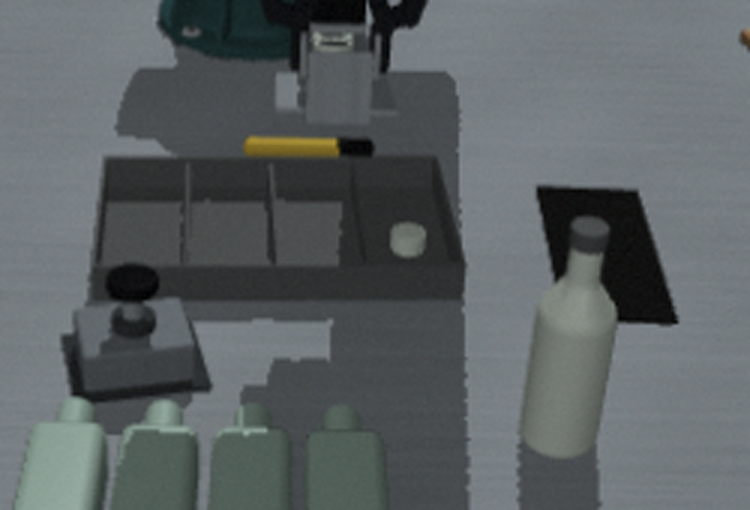

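```bash
python3 -m inch '[[0,0,0.01,0],[0,0,0.02,0],[0,0,0.03,0],[0,0,0.03,0],[0,0,0.03,0],[0,0,0.017,0],[0,0,0.01,0],[0,0,0,0]]'; python3 -m inch '[[-0.02,0,0,0],[0,0,0,0],[0,0,0,0],[0.005,0,0,0],[0.005,0,0,0],[0.005,0,0,0],[0.005,0,0,0],[0,0,0,0]]'
python3 -c "
from h import *
look('s8')"
```

```text
t: 31.43
ee_pos: [674.5, 67.4, 108.3]
eef_rot: [-0.003, -0.0, 1.0, 0.0]
contact_force: [-0.8, 0.8, -4.7]
grip_width: 0.512
t: 32.1
ee_pos: [675.0, 67.0, 112.4]
eef_rot: [-0.001, 0.0, 1.0, 0.0]
contact_force: [-1.4, 0.3, -5.7]
grip_width: 0.509
rail pitch [(np.float64(15.1), 37, np.float64(0.43), np.float64(128.2)), (np.float64(15.05), 36, np.float64(0.44), np.float64(128.6))]
tcp [675.9  67.  112.5] shift tool mm [  3.9  75.  -30.5] xdir 179.98 t 32.15
F [ 0.58 -0.05 -4.37] w 0.514
```

View pics/s8.png

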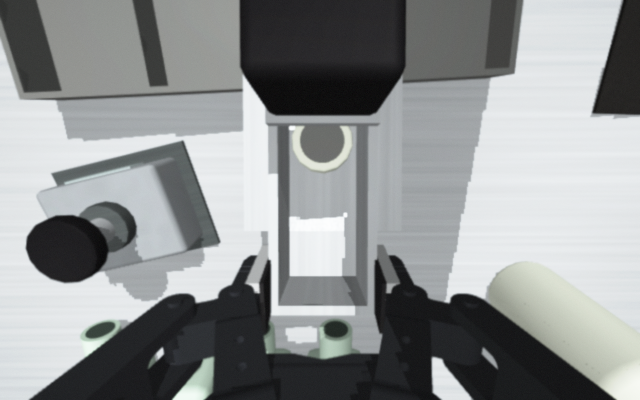

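```bash
python3 -m inch '[[-0.016,0,0,0],[0,0,0,0],[0,0,0,0],[0.005,0,0,0],[0.005,0,0,0],[0.005,0,0,0],[0.001,0,0,0],[0,0,0,0]]'
python3 -c "
from h import *
look('s9')"
python3 -m inch '[[0,0,-0.01,0],[0,0,-0.02,0],[0,0,-0.03,0],[0,0,-0.03,0],[0,0,-0.03,0],[0,0,-0.017,0],[0,0,-0.01,0],[0,0,0,0]]'
python3 -c "
from h import *
snap('scene','s9s',(230,130,480,300),3)"
```

```text
t: 32.82
ee_pos: [675.9, 67.0, 112.3]
eef_rot: [-0.0, 0.0, 1.0, 0.0]
contact_force: [0.3, -0.9, -5.1]
grip_width: 0.513
rail pitch [(np.float64(15.16), 36, np.float64(0.4), np.float64(128.2)), (np.float64(14.9), 38, np.float64(0.43), np.float64(128.3))]
tcp [676.6  67.  112.5] shift tool mm [  4.7  75.  -30.5] xdir 179.98 t 32.87
F [-0.43  0.77 -3.82] w 0.511
t: 33.53
ee_pos: [678.8, 66.9, 262.9]
eef_rot: [0.003, 0.0, 1.0, 0.0]
contact_force: [0.5, -0.1, -3.9]
grip_width: 0.515
```

View pics/s9.png

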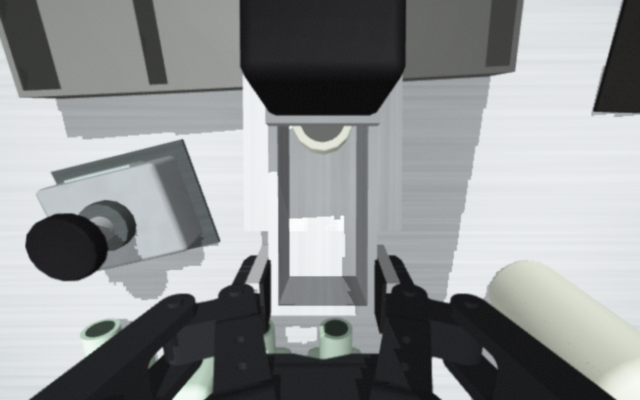

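View pics/s9s.png

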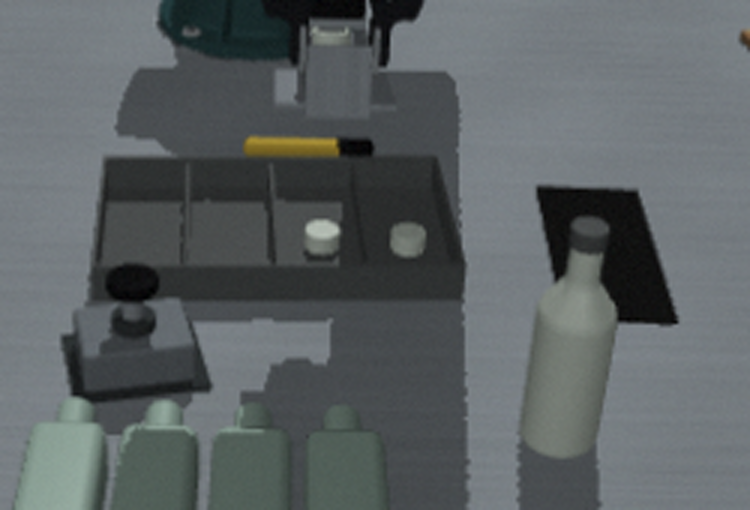

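```bash
python3 -m inch '[[0,-0.01,0.01,0],[0,-0.02,0.02,0],[0,-0.02,0.03,0],[0,-0.015,0.03,0],[0,-0.010,0.03,0],[0,-0.004,0.017,0],[0,0,0.01,0],[0,0,0,0]]'; python3 -m inch '[[-0.02,0,0,0],[0,0,0,0],[0,0,0,0],[0.005,0,0,0],[0.005,0,0,0],[0.005,0,0,0],[0.005,0,0,0],[0,0,0,0]]'
python3 -c "
from h import *
look('s10')"
python3 -m inch '[[0,0,-0.01,0],[0,0,-0.02,0],[0,0,-0.03,0],[0,0,-0.03,0],[0,0,-0.03,0],[0,0,-0.017,0],[0,0,-0.01,0],[0,0,0,0]]'
python3 -c "
from h import *
snap('scene','s10s',(230,130,480,300),3)"
```

```text
t: 34.25
ee_pos: [673.5, -12.5, 107.2]
eef_rot: [-0.004, 0.001, 1.0, 0.001]
contact_force: [0.1, -0.4, -4.0]
grip_width: 0.512
t: 34.92
ee_pos: [675.0, -11.9, 112.4]
eef_rot: [-0.001, 0.0, 1.0, 0.0]
contact_force: [0.1, 0.3, -4.5]
grip_width: 0.513
rail pitch [(np.float64(14.94), 38, np.float64(0.41), np.float64(128.2)), (np.float64(14.82), 36, np.float64(0.47), np.float64(128.6))]
tcp [675.9 -12.  112.5] shift tool mm [  4.  154.  -30.5] xdir 179.98 t 34.97
F [ 0.29  0.66 -4.01] w 0.513
t: 35.63
ee_pos: [678.8, -12.3, 262.9]
eef_rot: [0.003, 0.0, 1.0, -0.0]
contact_force: [1.1, 0.6, -4.2]
grip_width: 0.513
```

View pics/s10.png

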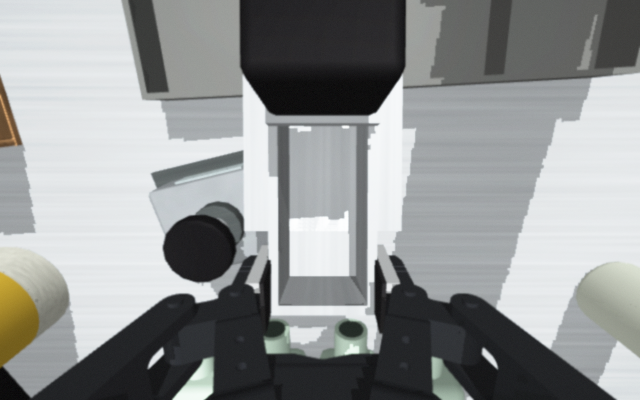

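View pics/s10s.png

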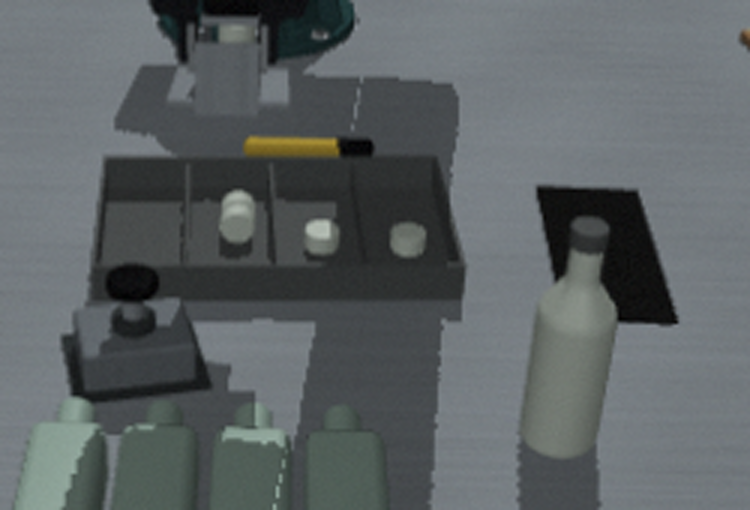

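```bash
python3 -m inch '[[0.005,-0.01,0,0],[0.010,-0.02,0,0],[0.01,-0.02,0,0],[0.009,-0.015,0,0],[0.007,-0.009,0,0],[0.005,-0.004,0,0],[0.004,0,0,0],[0.003,0,0,0],[0.002,0,0,0],[0,0,0,0]]'; python3 -m inch '[[0,0,0.01,0],[0,0,0.02,0],[0,0,0.03,0],[0,0,0.03,0],[0,0,0.025,0],[0,0,0.015,0],[0,0,0.007,0],[0,0,0,0],[0,0,0,0]]'
python3 -c "
from h import *
look('s11')
snap('scene','s11s',(230,130,480,300),3)"
```

```text
t: 36.52
ee_pos: [621.8, -89.2, 259.2]
eef_rot: [-0.0, -0.0, 1.0, 0.0]
contact_force: [-0.5, 0.2, -4.3]
grip_width: 0.514
t: 37.27
ee_pos: [622.5, -89.9, 122.4]
eef_rot: [0.0, -0.0, 1.0, 0.0]
contact_force: [0.1, -0.4, -3.2]
grip_width: 0.512
rail pitch [(np.float64(15.1), 37, np.float64(0.5), np.float64(138.0)), (np.float64(14.91), 40, np.float64(0.41), np.float64(138.2))]
tcp [623.1 -90.1 123.2] shift tool mm [-48.9 232.1 -19.8] xdir 179.99 t 37.32
F [ 0.98  0.38 -3.86] w 0.514
```

View pics/s11.png

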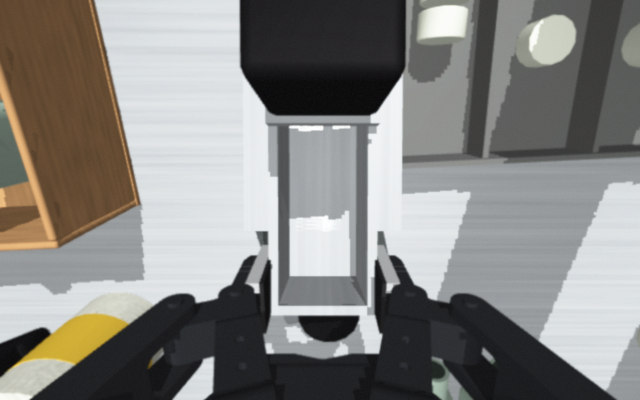

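View pics/s11s.png

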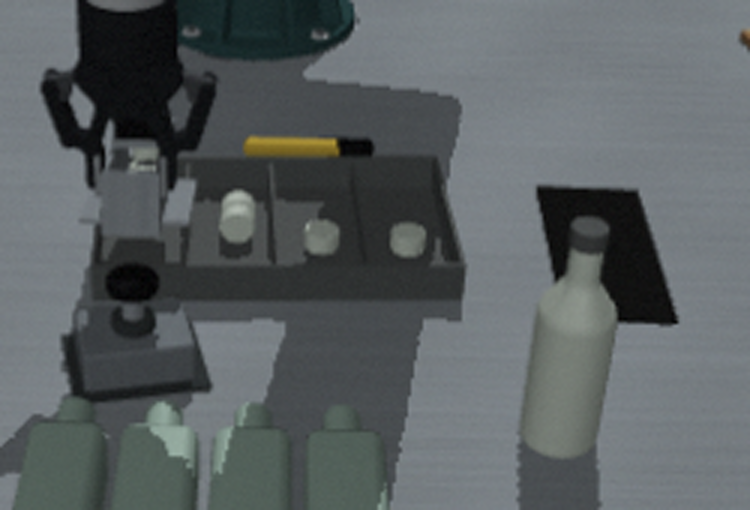

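```bash
python3 -m inch '[[0,-0.002,0.005,0],[0,-0.002,0.005,0],[0,0,0,0]]'; python3 -m inch '[[-0.016,0,0,0],[0,0,0,0],[0,0,0,0],[0.005,0,0,0],[0.005,0,0,0],[0.005,0,0,0],[0.001,0,0,0],[0,0,0,0]]'
python3 -m inch '[[0,0,-0.01,0],[0,0.01,-0.02,0],[0,0.02,-0.03,0],[0,0.025,-0.03,0],[0,0.02,-0.03,0],[0,0.01,-0.017,0],[0,0,-0.01,0],[0,0,0,0]]'
python3 -c "
from h import *
snap('scene','s12s',(230,130,480,300),3);look('s12')"
```

```text
t: 37.62
ee_pos: [621.7, -94.5, 111.9]
eef_rot: [-0.0, 0.0, 1.0, -0.0]
contact_force: [0.1, 0.7, -4.3]
grip_width: 0.512
t: 38.28
ee_pos: [620.9, -94.0, 112.3]
eef_rot: [-0.0, 0.0, 1.0, 0.0]
contact_force: [0.5, -0.1, -4.3]
grip_width: 0.511
t: 38.95
ee_pos: [623.8, -9.0, 262.8]
eef_rot: [0.003, -0.001, 1.0, -0.001]
contact_force: [-0.3, -0.6, -4.7]
grip_width: 0.517
rail pitch [(np.float64(15.6), 41, np.float64(0.54), np.float64(276.4)), (np.float64(15.6), 38, np.float64(0.46), np.float64(276.3))]
tcp [621.8  -9.8 259. ] shift tool mm [-50.1 151.9 115.9] xdir 179.96 t 39.05
F [ 0.22  0.89 -4.5 ] w 0.512
```

View pics/s12s.png

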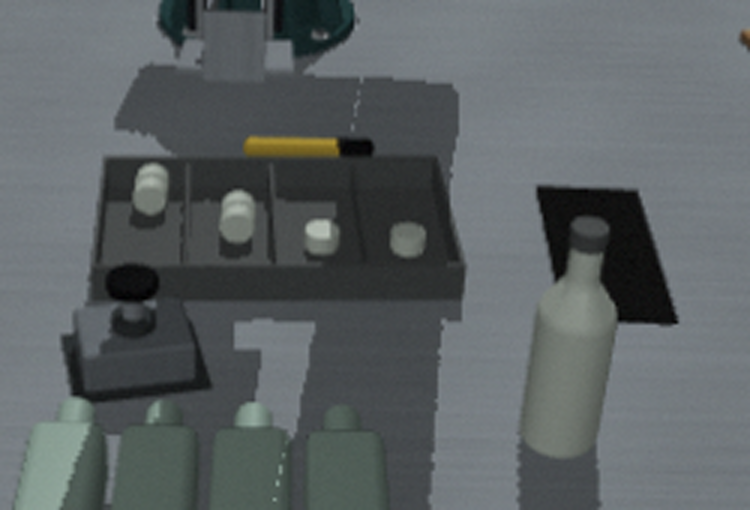

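```bash
python3 -m inch '[[0,0.01,0.01,0],[0,0.015,0.02,0],[0,0.02,0.03,0],[0,0.015,0.03,0],[0,0.008,0.03,0],[0,0.004,0.017,0],[0,0,0.01,0],[0,0,0,0]]'; python3 -m inch '[[-0.016,0,0,0],[0,0,0,0],[0,0,0,0],[0.005,0,0,0],[0.005,0,0,0],[0.005,0,0,0],[0.001,0,0,0],[0,0,0,0]]'
python3 -m inch '[[0,0,-0.01,0],[0,0.0,-0.02,0],[0,0.0,-0.03,0],[0,0.0,-0.03,0],[0,0.0,-0.03,0],[0,0.0,-0.017,0],[0,0,-0.01,0],[0,0,0,0]]'
python3 -c "
from h import *
snap('scene','s13s',(230,130,480,300),3);look('s13')"
```

```text
t: 39.72
ee_pos: [618.8, 62.9, 107.9]
eef_rot: [-0.004, 0.0, 1.0, 0.0]
contact_force: [-0.6, 0.8, -4.5]
grip_width: 0.515
t: 40.38
ee_pos: [620.9, 63.0, 112.5]
eef_rot: [-0.0, 0.0, 1.0, 0.0]
contact_force: [-0.0, -0.7, -3.7]
grip_width: 0.517
t: 41.05
ee_pos: [623.8, 63.0, 262.7]
eef_rot: [0.003, 0.0, 1.0, 0.0]
contact_force: [0.7, -0.3, -2.6]
grip_width: 0.51
rail pitch [(np.float64(15.22), 39, np.float64(0.45), np.float64(276.6)), (np.float64(15.12), 34, np.float64(0.33), np.float64(275.9))]
tcp [621.7  63.  258.9] shift tool mm [-50.3  79.  115.9] xdir 179.98 t 41.15
F [-0.35  0.55 -3.61] w 0.515
```

View pics/s13s.png

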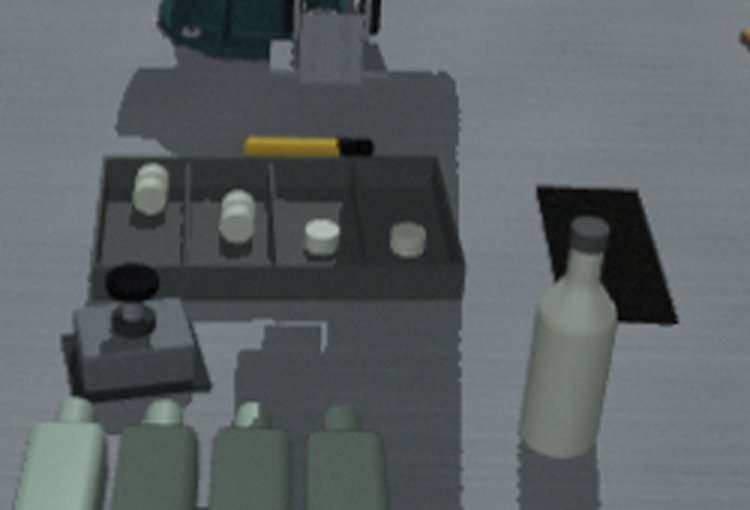

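View pics/s13.png

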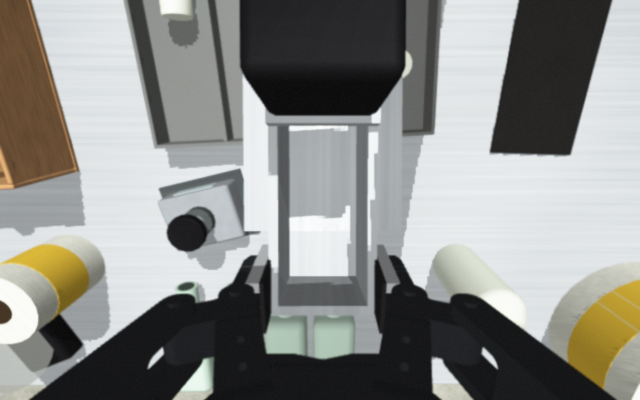

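```bash
python3 -m inch '[[0,0,0.01,0],[0,0,0.02,0],[0,0,0.03,0],[0,0,0.03,0],[0,0,0.03,0],[0,0,0.017,0],[0,0,0.01,0],[0,0,0,0]]'; python3 -m inch '[[-0.02,0,0,0],[0,0,0,0],[0,0,0,0],[0.005,0,0,0],[0.005,0,0,0],[0.005,0,0,0],[0.005,0,0,0],[0,0,0,0]]'
python3 -m inch '[[0,0,-0.01,0],[0,0.0,-0.02,0],[0,0.0,-0.03,0],[0,0.0,-0.03,0],[0,0.0,-0.03,0],[0,0.0,-0.017,0],[0,0,-0.01,0],[0,0,0,0]]'
python3 -c "
from h import *
snap('scene','s14s',(230,130,480,300),3);look('s14')"
```

```text
t: 41.82
ee_pos: [618.8, 62.9, 107.9]
eef_rot: [-0.004, 0.0, 1.0, 0.0]
contact_force: [-0.9, -0.4, -3.9]
grip_width: 0.515
t: 42.48
ee_pos: [619.9, 63.0, 112.4]
eef_rot: [-0.001, 0.0, 1.0, 0.0]
contact_force: [-0.3, -0.3, -3.8]
grip_width: 0.511
t: 43.15
ee_pos: [623.8, 63.0, 262.7]
eef_rot: [0.003, 0.0, 1.0, 0.0]
contact_force: [0.7, 0.1, -3.6]
grip_width: 0.509
rail pitch [(np.float64(15.38), 38, np.float64(0.53), np.float64(276.6)), (np.float64(15.21), 36, np.float64(0.33), np.float64(276.2))]
tcp [621.7  62.9 258.9] shift tool mm [-50.4  79.1 115.8] xdir 179.98 t 43.25
F [-0.54 -0.05 -3.97] w 0.511
```

View pics/s14s.png

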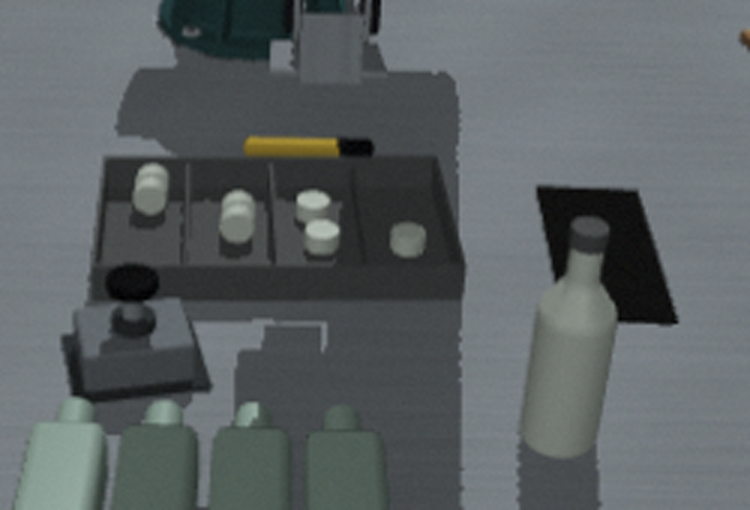

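```bash
python3 -m inch '[[0,0.01,0.01,0],[0,0.015,0.02,0],[0,0.02,0.03,0],[0,0.017,0.03,0],[0,0.011,0.03,0],[0,0.004,0.017,0],[0,0,0.01,0],[0,0,0,0]]'; python3 -m inch '[[-0.02,0,0,0],[0,0,0,0],[0,0,0,0],[0.005,0,0,0],[0.005,0,0,0],[0.005,0,0,0],[0.005,0,0,0],[0,0,0,0]]'; python3 -m inch '[[-0.02,0,0,0],[0,0,0,0],[0,0,0,0],[0.005,0,0,0],[0.005,0,0,0],[0.005,0,0,0],[0.005,0,0,0],[0,0,0,0]]'; python3 -m inch '[[-0.02,0,0,0],[0,0,0,0],[0,0,0,0],[0.005,0,0,0],[0.005,0,0,0],[0.005,0,0,0],[0.005,0,0,0],[0,0,0,0]]'
python3 -m inch '[[0,0,-0.01,0],[0,0.0,-0.02,0],[0,0.0,-0.03,0],[0,0.0,-0.03,0],[0,0.0,-0.03,0],[0,0.0,-0.017,0],[0,0,-0.01,0],[0,0,0,0]]'
python3 -c "
from h import *
snap('scene','s15s',(230,130,480,300),3);look('s15')"
```

```text
t: 43.92
ee_pos: [618.7, 140.2, 107.7]
eef_rot: [-0.004, -0.0, 1.0, -0.0]
contact_force: [-0.7, -0.8, -3.5]
grip_width: 0.516
t: 44.58
ee_pos: [619.9, 139.9, 112.4]
eef_rot: [-0.001, 0.0, 1.0, 0.0]
contact_force: [0.0, 0.2, -3.7]
grip_width: 0.513
t: 45.25
ee_pos: [619.9, 140.0, 112.2]
eef_rot: [-0.001, 0.0, 1.0, -0.0]
contact_force: [-0.5, -0.8, -2.9]
grip_width: 0.517
t: 45.92
ee_pos: [619.9, 140.0, 112.1]
eef_rot: [-0.001, 0.0, 1.0, -0.0]
contact_force: [-0.7, -0.9, -3.3]
grip_width: 0.513
t: 46.58
ee_pos: [623.8, 140.1, 262.7]
eef_rot: [0.003, 0.0, 1.0, 0.0]
contact_force: [1.2, 0.0, -3.4]
grip_width: 0.516
rail pitch [(np.float64(15.52), 39, np.float64(0.47), np.float64(276.3)), (np.float64(15.44), 40, np.float64(0.45), np.float64(276.5))]
tcp [621.7 139.9 258.9] shift tool mm [-50.3   2.1 115.8] xdir 179.98 t 46.68
F [ 0.05  0.44 -4.37] w 0.512
```

View pics/s15s.png

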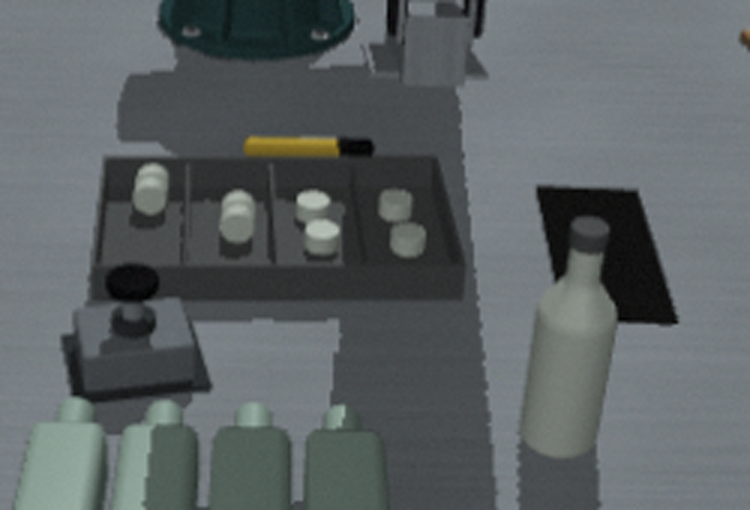

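```bash
python3 -m inch '[[0.002,0.01,0,0],[0.005,0.02,0,0],[0.006,0.03,0,0],[0.008,0.035,0,2],[0.008,0.035,0,0],[0.006,0.027,0,0],[0.004,0.015,0,0],[0.002,0.01,0,0],[0,0,0,0],[0,0,0,0]]'; python3 -c "
from h import *
togo(581,322,90)"
```

```text
t: 47.52
ee_pos: [584.0, 322.0, 258.4]
eef_rot: [-0.001, 0.017, 1.0, -0.001]
contact_force: [0.5, -0.3, -3.5]
grip_width: 0.512
tcp [584.  322.  258.4] shift tool mm [2.800e+00 1.000e-01 1.684e+02] xdir 178.02 t 47.52
```

```bash
python3 -m inch '[[0.002,0,0.02,0],[0,0,0.03,0],[0,0,0.04,0],[0,0,0.035,0],[0,0,0.025,0],[0,0,0.014,0],[0,0,0.004,0],[0,0,0,0],[0,0,0,0]]'; python3 -c "
from h import *
look('t1');togo(581,322,74)"; python3 -m inch '[[0,0,0.004,0],[0,0,0.006,0],[0,0,0.006,0],[0,0,0.006,0],[0,0,0.006,0],[0,0,0.006,0],[0,0,0.006,0],[0,0,0.006,0],[0,0,0.004,0],[0,0,0,0]]' 0 20;python3 -c "
from h import *
look('t2')"
```

```text
t: 48.27
ee_pos: [583.4, 321.9, 92.2]
eef_rot: [0.001, 0.018, 1.0, 0.0]
contact_force: [-0.9, -0.2, -3.5]
grip_width: 0.514
rail pitch [(np.float64(15.59), 36, np.float64(0.43), np.float64(107.9)), (np.float64(15.03), 39, np.float64(0.42), np.float64(108.3))]
tcp [583.8 322.4  93. ] shift tool mm [ -94.8 -177.1  -50. ] xdir 177.93 t 48.32
F [ 0.75  0.2  -3.3 ] w 0.509
tcp [583.8 322.4  93. ] shift tool mm [ 2.8 -0.5 19. ] xdir 177.93 t 48.32
t: 49.15
ee_pos: [581.4, 322.4, 40.1]
eef_rot: [-0.001, 0.018, 1.0, -0.0]
contact_force: [1.6, -0.0, 2.5]
grip_width: 0.506
rail pitch [(np.float64(2.53), 35, np.float64(0.35), np.float64(64.0)), (np.float64(2.89), 41, np.float64(0.61), np.float64(64.1))]
tcp [581.3 322.5  40.5] shift tool mm [ -96.9 -177.2 -102.6] xdir 177.97 t 49.2
F [0.5  1.25 1.18] w 0.51
```

View pics/t2.png

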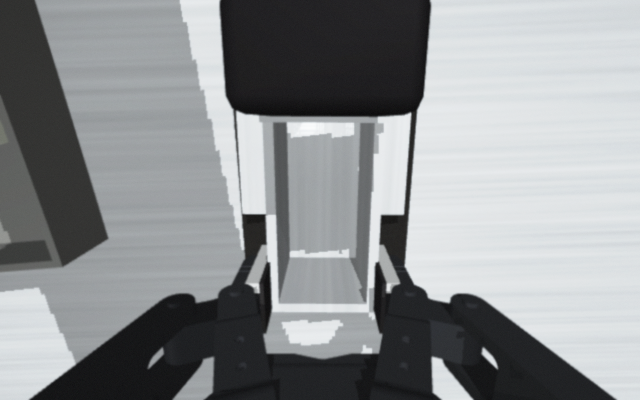

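Pitch is 2.7° and closing; lower the remaining ~8 mm.

```bash
python3 -m inch '[[0,0,0.004,0],[0,0,0.003,0],[0,0,0,0],[0,0,0,0]]' 0 20;python3 -c "
from h import *
look('t3')"
```

```text
t: 49.53
ee_pos: [581.8, 322.6, 34.0]
eef_rot: [-0.0, 0.018, 1.0, -0.0]
contact_force: [0.5, 0.2, 0.9]
grip_width: 0.514
rail pitch [(np.float64(0.32), 38, np.float64(0.3), np.float64(59.2)), (np.float64(0.57), 36, np.float64(0.3), np.float64(59.3))]
tcp [581.8 322.6  34.1] shift tool mm [ -96.4 -177.3 -108.9] xdir 177.98 t 49.58
F [ 0.99 -0.63  0.72] w 0.516
```

```bash
python3 -m inch '[[0,0,0.002,0],[0,0,0,0],[0,0,0,0]]' 0 20;python3 -m inch '[[0,0,0,0],[0,0,0,0],[0,0,0,0],[0,0,0,0],[0,0,0,0]]' 0.085;python3 -m inch '[[0,0,-0.02,0],[0,0,-0.03,0],[0,0,-0.04,0],[0,0,-0.04,0],[0,0,-0.03,0],[0,0,-0.02,0],[0,0,0,0],[0,0,0,0]]';python3 - <<'E'
from h import *
snap('scene','t4s',(230,130,480,300),3);pr,im,d=snap('wrist','t4')
togo(681,-86,90)
E
```

```text
t: 49.83
ee_pos: [582.2, 322.7, 32.6]
eef_rot: [-0.0, 0.018, 1.0, 0.0]
contact_force: [1.2, -0.8, 3.9]
grip_width: 0.511
t: 50.25
ee_pos: [582.0, 322.6, 32.1]
eef_rot: [-0.0, 0.018, 1.0, -0.0]
contact_force: [-0.5, -0.7, 0.6]
grip_width: 0.998
t: 50.92
ee_pos: [583.0, 323.0, 214.0]
eef_rot: [0.001, 0.018, 1.0, 0.001]
contact_force: [0.1, 0.7, 0.1]
grip_width: 0.997
tcp [581.3 322.3 211.1] shift tool mm [-114.3 -404.4  121.2] xdir 177.98 t 51.02
```

View pics/t4.png

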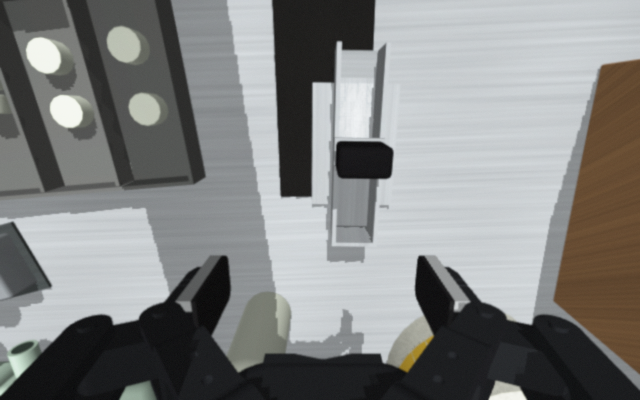

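View pics/t4s.png

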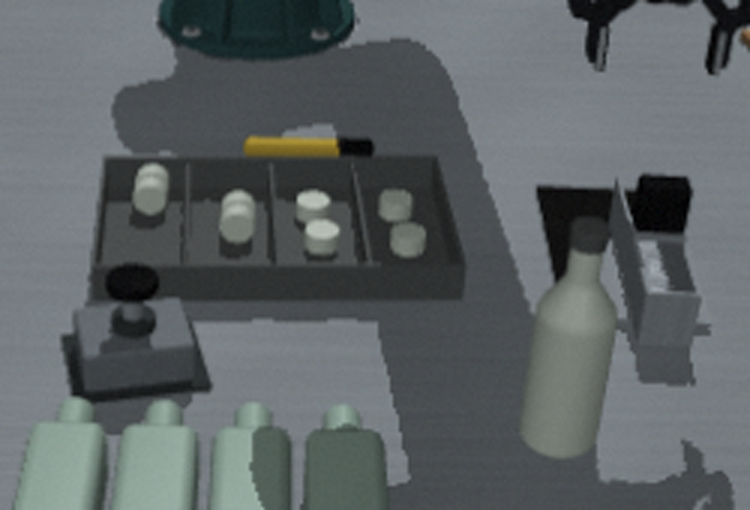

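```bash
python3 - <<'E'
from h import *
pr,im,d=snap('wrist','t5');P=cloud('wrist',d,pr)
z=P[...,2];m=(im.max(2)<60)&(z>75)&(z<125);m[:100]=0;m[220:]=0;m[:,:300]=0;m[:,420:]=0
Q=P[m];print('block',len(Q),Q.mean(0).round(1),Q.min(0).round(1),Q.max(0).round(1))
print('foot/rails z',[P[v,u].round(1) for u,v in((320,100),(320,190),(395,180),(396,100),(335,243),(373,242),(338,46),(384,46))])
print('rails@56',plane('wrist',[(332,243),(375,242),(336,42),(387,44)],54,pr).round(1))
print('mat',plane('wrist',[(282,196),(312,195)],4,pr).round(1))
cv2.imwrite('pics/t5z.png',cv2.resize(im[20:260,260:420],None,fx=2.5,fy=2.5))
pr,im,d=snap('top','t5t',(160,40,560,310),2)
E
```

```text
block 1950 [551.3 356.1 106.6] [539.7 335.2  75.3] [567.2 378.4 111.3]
foot/rails z [array([503. , 322.5,   8.7]), array([599.2, 318.9,   9.4]), array([592.7, 404.5,   1.2]), array([505.8, 401.3,   8.5]), array([642.8, 332.9,  57.3]), array([643.8, 371.8,  55.6]), array([460.3, 339.9,  56.2]), array([459.9, 381.3,  44.1])]
rails@56 [[644.2 329.9  54. ]
 [644.6 374.1  54. ]
 [456.8 338.4  54. ]
 [460.  382.1  54. ]]
mat [[606.2 275.    4. ]
 [606.2 309.4   4. ]]
```

View pics/t5z.png

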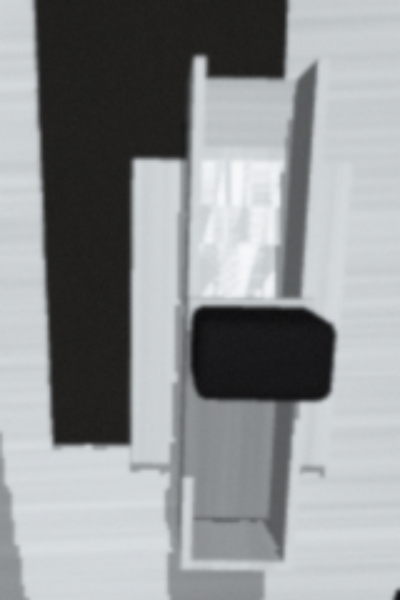

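View pics/t5t.png

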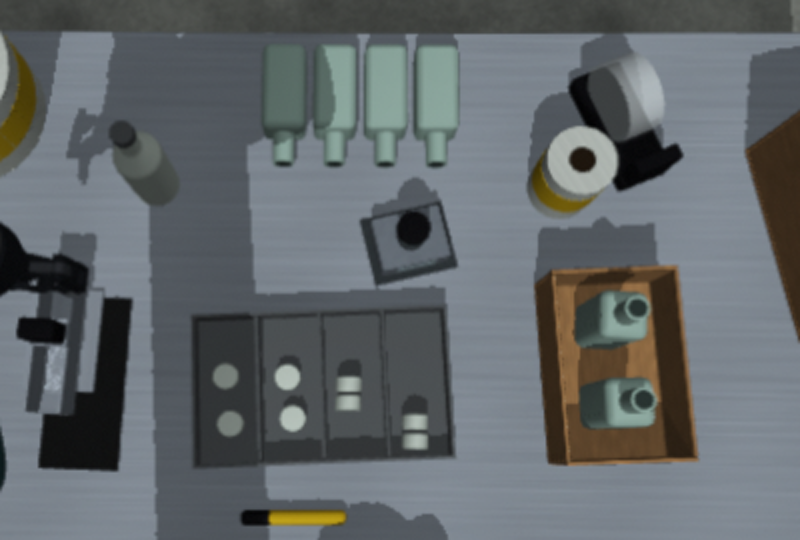

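```bash
python3 -c "
from h import *
togo(552,356,68)"; 
```

```text
tcp [581.1 322.1 210.3] shift tool mm [ 29.8  33.  142.4] xdir 177.97 t 51.12
```

```bash
python3 -m inch '[[0.015,0.017,0,0],[0.015,0.016,0.01,0],[0,0,0.03,0],[0,0,0.03,0],[0,0,0.03,0],[0,0,0.025,0],[0,0,0.014,0],[0,0,0.003,0],[0,0,0,0]]'; python3 -c "
from h import *
snap('wrist','u1');togo(552,356,68)"
```

```text
t: 51.87
ee_pos: [551.8, 355.9, 68.0]
eef_rot: [-0.002, 0.018, 1.0, -0.001]
contact_force: [0.4, 0.3, 0.1]
grip_width: 0.996
tcp [553.  356.5  69.6] shift tool mm [ 1.  -0.5  1.6] xdir 177.97 t 51.92
```

View pics/u1.png

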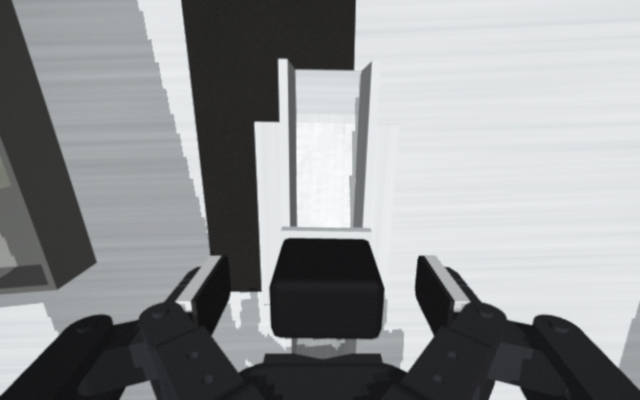

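```bash
python3 -m inch '[[0,0,0,0],[0,0,0,0],[0,0,0,0],[0,0,0,0],[0,0,0,0],[0,0,0,0]]' 0 80; python3 -m inch '[[0,0,-0.01,0],[0,0,-0.015,0],[0,0,-0.015,0],[0,0,0,0],[0,0,0,0]]'; python3 -c "
from h import *
snap('wrist','u2');togo(500,325,72);snap('scene','u2s',(380,130,500,260),4)"
```

```text
t: 52.42
ee_pos: [554.3, 357.4, 71.9]
eef_rot: [0.001, 0.018, 1.0, 0.001]
contact_force: [-0.4, 0.6, 6.4]
grip_width: 0.503
t: 52.83
ee_pos: [553.8, 356.8, 111.1]
eef_rot: [0.001, 0.018, 1.0, 0.0]
contact_force: [-0.7, -0.8, -4.7]
grip_width: 0.505
tcp [553.1 356.5 110.1] shift tool mm [ 51.9 -33.3  38.1] xdir 177.98 t 52.88
```

View pics/u2.png

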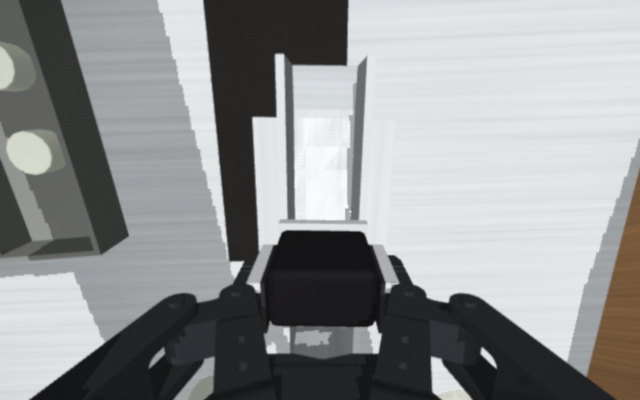

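View pics/u2s.png

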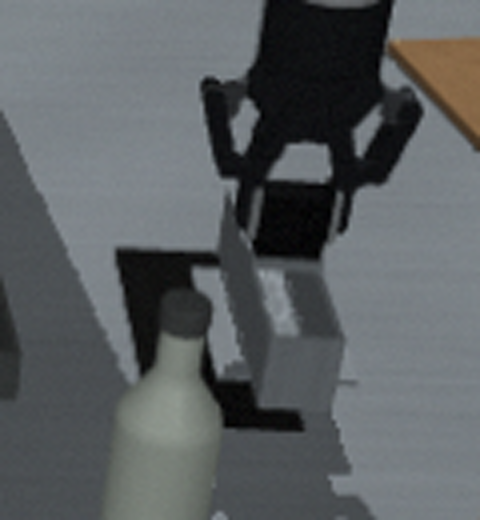

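```bash
python3 -m inch '[[0.008,-0.005,0,0],[0.014,-0.009,0,0],[0.015,-0.01,0,0],[0.010,-0.006,0,0],[0.004,-0.003,0,0],[0,0,0.012,0],[0,0,0.014,0],[0,0,0.007,0],[0,0,0,0],[0,0,0,0]]'; python3 -c "
from h import *
s,M=tool();togo(501,325,72)
pr,im,d=snap('wrist','u3');P=cloud('wrist',d,pr)
cv2.imwrite('pics/u3z.png',cv2.resize(im[0:300,200:440],None,fx=2.5,fy=2))"
```

```text
t: 53.77
ee_pos: [501.2, 325.5, 76.3]
eef_rot: [-0.001, 0.018, 1.0, -0.0]
contact_force: [0.7, -0.4, -2.3]
grip_width: 0.506
tcp [501.2 325.5  76.3] shift tool mm [ 0.2 -0.5  4.3] xdir 177.98 t 53.77
```

View pics/u3.png

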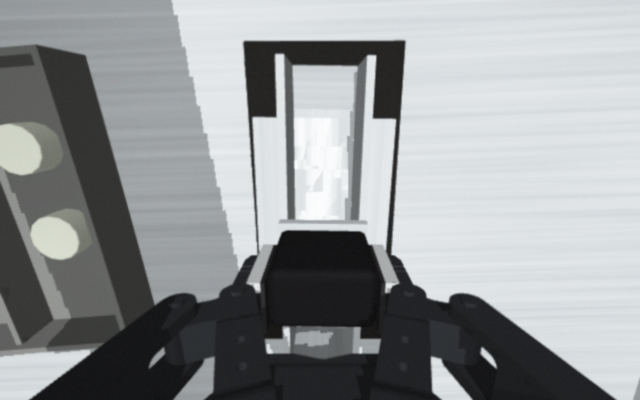

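```bash
python3 -m inch '[[0,0,0.002,0],[0,0,0.001,0],[0,0,0,0],[0,0,0,0]]'; python3 -m inch '[[0,0,0.001,0],[0,0,0,0],[0,0,0,0]]'; python3 -m inch '[[0,0,0.001,0],[0,0,0,0],[0,0,0,0]]'
```

```text
t: 54.15
ee_pos: [501.4, 325.6, 74.6]
eef_rot: [0.0, 0.018, 1.0, 0.0]
contact_force: [-0.2, -0.5, -3.4]
grip_width: 0.503
t: 54.4
ee_pos: [501.2, 325.5, 73.4]
eef_rot: [-0.0, 0.018, 1.0, 0.0]
contact_force: [0.1, 0.3, -2.9]
grip_width: 0.505
t: 54.65
ee_pos: [501.2, 325.5, 72.3]
eef_rot: [-0.0, 0.018, 1.0, 0.0]
contact_force: [-0.4, 1.3, -4.2]
grip_width: 0.504
```

```bash
python3 -m inch '[[0,0,0.001,0],[0,0,0.001,0],[0,0,0,0],[0,0,0,0]]'; python3 -m inch '[[0,0,0.001,0],[0,0,0,0],[0,0,0,0]]';  python3 -c "
from h import *
pr,im,d=snap('wrist','u4');P=cloud('wrist',d,pr)
for u,v in((262,130),(265,200),(385,130),(383,200),(282,100),(371,100)):print(P[v,u].round(1))"
```

```text
t: 54.98
ee_pos: [501.3, 325.7, 71.8]
eef_rot: [0.0, 0.018, 1.0, 0.0]
contact_force: [-4.0, -1.4, 10.0]
grip_width: 0.501
t: 55.23
ee_pos: [501.3, 325.7, 71.8]
eef_rot: [0.0, 0.018, 1.0, 0.0]
contact_force: [-6.1, -1.8, 18.0]
grip_width: 0.506
[441.8 289.5   9. ]
[487.8 287.6  10.1]
[444.5 367.5   9.3]
[490.9 367.2   9.1]
[424.8 309.3  57. ]
[426.3 351.5  57.2]
```

```bash
python3 -m inch '[[0,0,-0.001,0],[0,0,-0.001,0],[0,0,0,0]]';python3 -m inch '[[0,0,0,0],[0,0,0,0],[0,0,0,0],[0,0,0,0],[0,0,0,0]]' 0.085 20;python3 -m inch '[[0,0,-0.02,0],[0,0,-0.03,0],[0,0,-0.04,0],[0,0,-0.04,0],[0,0,-0.03,0],[0,0,0,0],[0,0,0,0],[0,0,0,0]]';python3 - <<'E'
from h import *
pr,im,d=snap('wrist','u5');togo(681,-86,120)
snap('scene','u5s',(230,130,480,300),3)
E
```

```text
t: 55.53
ee_pos: [501.5, 325.7, 71.8]
eef_rot: [0.0, 0.018, 1.0, 0.0]
contact_force: [-2.2, -0.5, 5.3]
grip_width: 0.504
t: 55.95
ee_pos: [501.4, 325.6, 71.2]
eef_rot: [-0.0, 0.018, 1.0, 0.0]
contact_force: [-0.0, 0.1, -0.4]
grip_width: 0.992
t: 56.62
ee_pos: [500.8, 325.2, 230.7]
eef_rot: [-0.0, 0.018, 1.0, -0.0]
contact_force: [-0.6, -0.3, -0.8]
grip_width: 0.996
tcp [500.2 325.  229.9] shift tool mm [-195.4 -404.2  109.9] xdir 177.98 t 56.67
```

View pics/u5.png

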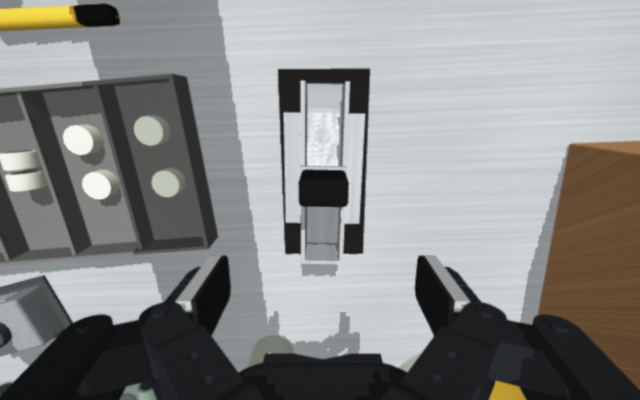

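View pics/u5s.png

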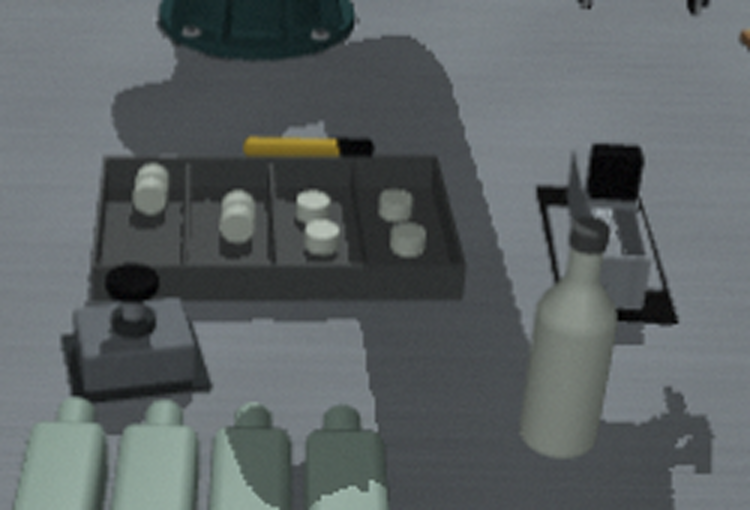

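```bash
python3 -m inch '[[-0.012,-0.024,0,0],[-0.0163,-0.0337,0,0],[-0.0163,-0.0337,0,0],[-0.0163,-0.0337,0,0],[-0.0163,-0.0337,0,0],[-0.0163,-0.0337,0,0],[-0.0163,-0.0337,0,0],[-0.0163,-0.0337,0,0],[-0.0163,-0.0337,0,0],[-0.0163,-0.0337,0,0]]' 0 20; python3 -m inch '[[-0.0163,-0.0337,0,0],[-0.0163,-0.0337,0,0],[-0.005,-0.01,0,0],[0,0,0,0],[0,0,0.03,0],[0,0,0.03,0],[0,0,0.03,0],[0,0,0.02,0],[0,0,0,0],[0,0,0,0]]'; python3 - <<'E'
from h import *
pr,im,d=snap('wrist','v1');togo(681,-86,85)
P=cloud('wrist',d,pr);z=P[...,2];m=(z>79)&(z<89);Q=P[m];Q=Q[(abs(Q[:,0]-681)<30)&(abs(Q[:,1]+86)<30)];print(len(Q),Q.min(0) if len(Q) else 0,Q.max(0) if len(Q) else 0)
pr,im,d=snap('top','v1t',(160,40,560,310),2)
snap('scene','v1s',(230,130,480,300),3)
E
```

```text
t: 57.55
ee_pos: [647.7, -8.9, 229.1]
eef_rot: [-0.002, 0.018, 1.0, 0.0]
contact_force: [0.0, 0.1, 0.6]
grip_width: -0.0
t: 58.38
ee_pos: [681.2, -84.2, 119.4]
eef_rot: [-0.002, 0.017, 1.0, 0.001]
contact_force: [0.2, 0.2, 0.6]
grip_width: -0.0
tcp [682.8 -84.7 121.3] shift tool mm [ 1.8 -1.3 36.3] xdir 178.02 t 58.43
2595 [ 663.35820274 -106.23735686   79.00126617] [695.79622747 -65.26669802  88.18540295]
```

View pics/v1.png

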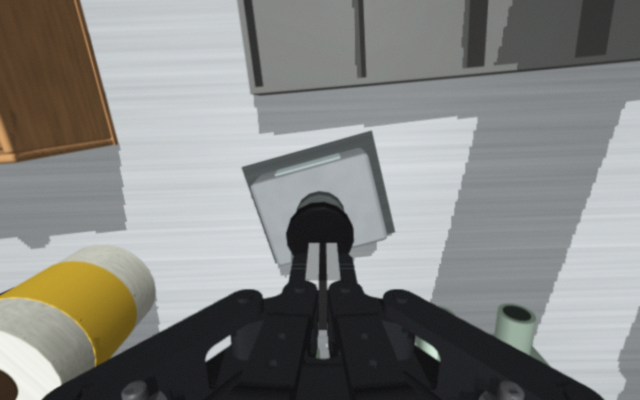

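View pics/v1s.png

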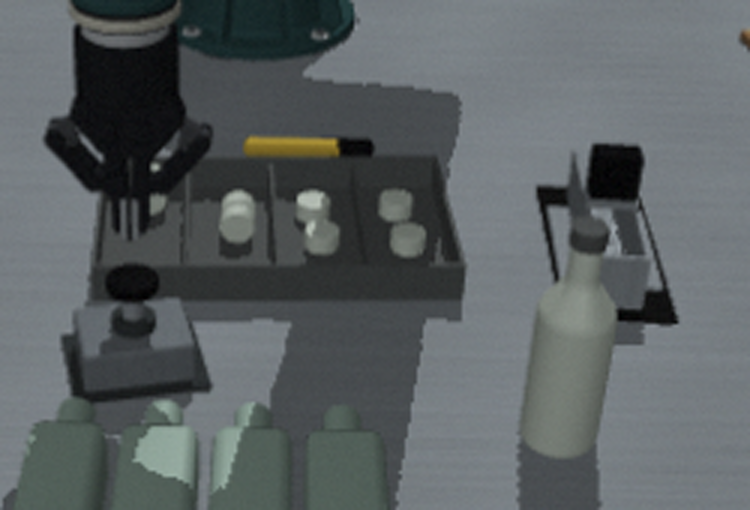

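```bash
python3 -m inch '[[0,-0.001,0.015,0],[0,0,0.014,0],[0,0,0.005,0],[0,0,0.004,0],[0,0,0.004,0],[0,0,0,0],[0,0,0,0]]'; python3 -m inch '[[0,0,0.004,0],[0,0,0.004,0],[0,0,0.004,0],[0,0,0.003,0],[0,0,0,0],[0,0,0,0]]'
```

```text
t: 59.12
ee_pos: [683.4, -86.8, 80.4]
eef_rot: [0.0, 0.018, 1.0, 0.0]
contact_force: [-2.2, 0.4, 4.8]
grip_width: -0.0
t: 59.62
ee_pos: [683.7, -86.8, 66.3]
eef_rot: [0.001, 0.018, 1.0, -0.0]
contact_force: [-4.5, 1.0, 12.1]
grip_width: 0.0
```

```bash
python3 -m inch '[[0,0,0.002,0],[0,0,0.001,0],[0,0,0,0],[0,0,0,0]]';python3 -m inch '[[0,0,0.001,0],[0,0,0.001,0],[0,0,0,0],[0,0,0,0]]'
```

```text
t: 59.95
ee_pos: [683.8, -86.9, 65.0]
eef_rot: [0.001, 0.018, 1.0, -0.0]
contact_force: [-6.5, 2.0, 20.3]
grip_width: -0.001
t: 60.28
ee_pos: [683.9, -86.9, 64.8]
eef_rot: [0.001, 0.018, 1.0, -0.0]
contact_force: [-10.5, 2.4, 31.7]
grip_width: -0.001
```

```bash
python3 -m inch '[[0,0,-0.005,0],[0,0,-0.01,0],[0,0,-0.02,0],[0,0,-0.03,0],[0,0,-0.04,0],[0,0,-0.04,0],[0.02,0,-0.02,0],[0.02,0,0,0],[0,0,0,0],[0,0,0,0]]';python3 -m inch '[[0.03,0.0,0,0],[0.03,0.0,-0.02,0],[0.03,0.0,-0.02,0],[0.02,0,0,0],[0,0,0,0],[0,0,0,0]]'; python3 - <<'E'
from h import *
pr,im,d=snap('top','w1t',(160,40,560,310),2);P=cloud('top',d,pr);print(P[155,366],P[154,367],P[157,365])
snap('scene','w1s');snap('wrist','w1')
togo(0,0,0)
E
```

```text
t: 61.12
ee_pos: [643.0, -85.5, 225.4]
eef_rot: [0.001, 0.018, 1.0, -0.0]
contact_force: [-0.1, -0.4, -0.3]
grip_width: -0.006
t: 61.62
ee_pos: [533.6, -81.7, 264.3]
eef_rot: [0.0, 0.018, 1.0, 0.0]
contact_force: [0.4, -0.0, -1.5]
grip_width: 0.005
[518.36474481 -31.31740555 691.49961107] [519.48477142 -32.30307171 690.90422624] [516.40579451 -30.36725754 691.66569561]
tcp [534.6 -81.8 263.7] shift tool mm [537.2  62.8 263.6] xdir 177.98 t 61.77
```

View pics/w1t.png

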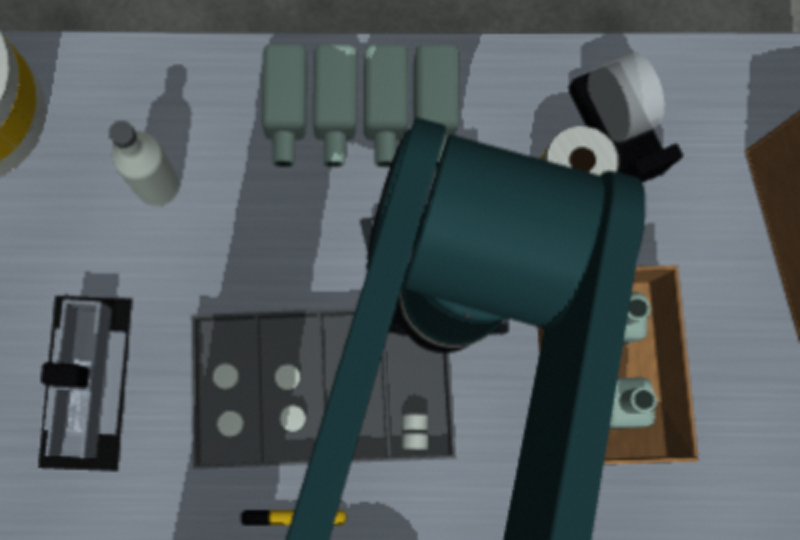

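View pics/w1s.png

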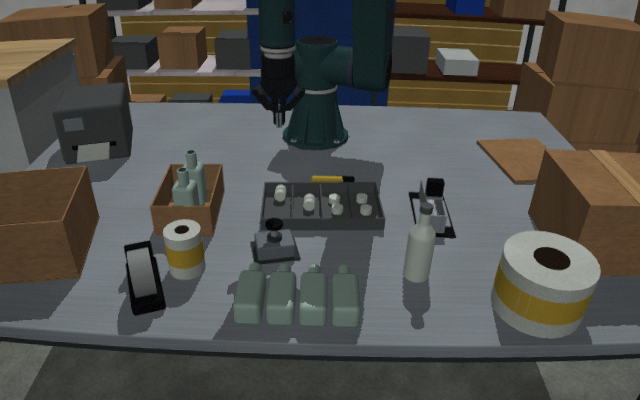

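View pics/w1.png

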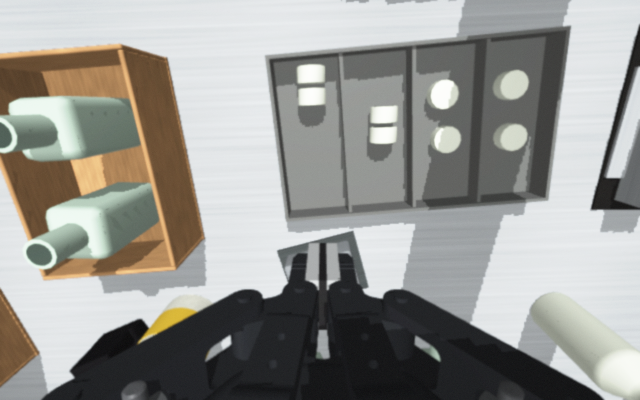

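```bash
python3 -c "
from bench import job
print(job.hand_in())"
```

```text
the job is handed in; nothing more can be done
None
```

The job is done and handed in at about 62 s of the 210 s allowed; hand-in gives no verdict.

- **Bottles:** two were present. Both stand upright in the carton.
- **Caps:** all eight went into the tray, two per compartment and none outside. I gripped the shaker by its tail, tilted it 15° mouth-down and used short pulls instead of the suggested 30–50° tilt. In two compartments the pair lies on edge rather than flat; both were still in the last picture.
- **Shaker:** after I first set it on the mat, it was knocked about 6 cm aside. I picked it up again by its grip block. The last pictures show it empty, upright and within the mat.
- **Plunger:** I pressed it until it stopped at about 65 mm height, with the force at 32 N, so it was fully down. It looks raised again in the scene view. I could not measure its height afterwards because the arm blocked the top camera.
- **Roll and white bottle:** I never touched them, and they look unmoved in the pictures.

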